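Stand an angle bracket on its short leg and lock it at the fence

TASK

The aluminium angle bracket lies on its long leg: tip it about its corner edge, keeping that edge down on the worktop, until it stands on its short leg, and let it down gently, never letting it fall. Then slide it along the worktop into the gap between the fence's two lugs until its upright back is flush against the fence, and after that swing the hold-down arm fully closed over its foot. Leave the other things on the worktop where they are.

Things in the scene. Friction and masses are not known exactly. Their poses are not given: they have to be found in the camera images.
- bracket_corner (a point): Loose aluminium angle bracket, 0.34 to 0.55 kg: two 6 mm plates, both 100 mm wide, at a right angle; long leg 95 mm, short leg 65 mm. Point: middle of the outer corner edge where the legs' outer faces meet (height 0). Bracket axes: x along the edge, y along the long leg, z along the short leg. Start: long leg flat, short leg up (z up). Standing on the short leg: y up, z out along the foot.
- bracket_grip (a point): Same bracket and axes: a 12 mm thick web (thickness along x) braces its inside corner midway along the edge: triangular, reaching about 50 mm out along each leg's inside, with 44 mm of free plate on each side. Point: in the web, 28.5 mm from both legs' outer faces, on the line halving the right angle; the web goes 7 mm further out on that line to its sloping edge and 32 mm in to the inner corner.
- nest (a point): Fixed steel fence. Point: middle of its flat front face at worktop level; x along the face, y into the fence, z up. 40 mm high, 14 mm thick, from x = -76 to 108 mm, bolted flange behind to y = 44. Two lugs 16 mm wide, 18 mm high stand 25 mm out of the face; the gap between them, x = -60 to 60, takes the 100 mm wide bracket. Beyond the +x lug a 6 mm plate (x 76 to 108, y -60 to 0) carries the pivot.
- hold_down (a joint): Hold-down arm's angle (rad): 0 fully open, 2.40 closed at its stop: parallel to the fence, 40 mm before its face, pointing to nest -x. Grows clockwise seen from above, via nest -y. Friction 0.03 N m, stays where left. Dark bar 14 mm wide, 69 mm long from the pivot, 10 to 18 mm above the worktop; closed, it reaches over the 6 mm thick foot without touching it, to nest x = 21 mm.
- knob (a point): Upright round black handle on the hold-down arm: 16 mm diameter, from 18 to 52 mm above the worktop, 50 mm from the pivot. This point is on its axis, 38 mm above the worktop.
- pivot (a point): Point on the hold-down arm's upright pivot axis, 38 mm above the worktop, at nest x = 90, y = -40 mm; the pivot's cap ends 25 mm above the worktop.
- battery: Bystander: loose block battery, 26x50x17 mm; origin at the centre of its underside.
- trimmer_tool: Bystander: loose yellow trimmer screwdriver, 8x73x8 mm; origin at the centre of its underside.
- pen: Bystander: loose ballpoint pen, 10x136x11 mm; origin at the centre of its underside.
- solder_spool: Bystander: loose solder spool, 44x44x36 mm; origin at the centre of its underside.
- mouse: Bystander: loose computer mouse, 108x72x42 mm; origin at the centre of its underside.
- usb_dongle: Bystander: loose white USB dongle, 17x46x10 mm; origin at the centre of its underside.
- croc_clip: Bystander: loose crocodile clip, 12x54x12 mm; origin at the centre of its underside.

How it is judged:
By the outcome, as a careful person would: the job done as asked, in the order asked, and still so for the second after the job is handed in, with the robot touching nothing.
It also fails if it takes over 61 s, if anything falls off the work surface, if the arm or the gripper's body presses on something with over 40 N, if the wrist force passes 120 N, or if a joint passes its speed limit or range.

ROBOT

A 6-joint arm with a two-finger parallel gripper is mounted at the origin on a cart in front of the work surface, level with it; the furniture and walls round the work are solid. World frame = base frame: x ahead of the robot, y to its left, z up, the work surface at z = 0. Lengths are in m, angles in rad, forces in N, time in s.
With the tool pointing down it reaches from about 0.35 to 0.725 m from the base axis. Payload 4.3 kg.
Tool frame: the origin (TCP) lies at the very end of the fingers, on their centre line; the grasp point (between the pads) lies 19 mm behind it; x points along the fingers, z is the direction in which the jaws open and shut, and the axes are right-handed (so a half turn about x gives the same grasp; the last joint's range is limited). The gripper opens to 85 mm and grips with 20 to 120 N. Pads are 22 mm wide; open, the fingers measure 114 mm over their backs; the gripper's body (76 mm by 85 mm) begins 54 mm behind the grasp point. The pads swing forward as they close: fully open they stand 13 mm farther back than shut.
Start: joints at [-0.11, 0.377, 0.081, 1.274, 0, 1.46], TCP at [0.575, 0, 0.231] pointing down, gripper open.
Joint ranges: [-2.72, 2.72], [-0.84, 1.66], [-1.02, 1.22], [-1.77, 2.12], [-1.37, 1.28], [-3.14, 3.14]. Speed limits (rad/s): [2.57, 2.57, 3.14, 3.14, 3.14, 3.14].

INTERFACE

Orientations are given as a unit quaternion [x, y, z, w].
In Python, from workcell import state, snapshot, calibration, sign_off, cut_out gives the robot as it stands. The module is installed in compiled form; this text tells all that it offers.
- The arm moves only by the shell command python3 -m creep 'ROWS' [OPENING] [FORCE]. ROWS is text: rows parted by semicolons, each of 4 numbers parted by spaces: the shift along the tool's x, y, z in cm, then the turn about the tool's x in degrees. In form: dx dy dz turn; .... A call has 1 to 8 rows; each row shifts and turns the pose as measured when the row begins, along the tool's axes as they then stand; what a row does not reach is not made up. A row lasts 1/8 s, in which the tool goes at most 62.5 mm and 10.7 degrees, less where a joint would pass 70% of its speed; a pose out of reach is approached as far as the arm can. A call is refused whole if a number of a shift passes 6.25 or a number of a turn 10.7, either way. A call with a gripper value outside its range is refused whole. OPENING is the finger opening in cm, from 0 to 8.54, set as the call begins (- or left out, the last holds). The fingers move at their own pace and stop on an object; FORCE is the grip in N (left out, the last holds). Time passes only in rows, so rows that do not move let the fingers close. It gives the time, the measured TCP pose, the force and the opening at its end, in the units of the state.
- state(): the state, without advancing time (a new reading comes with each control period).
- snapshot(name): name is "scene" or "side" or "wrist"; returns (picture, depth): 480x640x3 uint8, blue, green, red; 480x640 float32, m along the optical axis (not along the pixel's ray), 0 where there is no reading.
- calibration(name): a dict with "mtx" (3x3 intrinsics, pixels), "rvec" (rotation vector, rad) and "tvec" (3), from world to camera coordinates, as OpenCV has them; the wrist camera has in their place "mount" (4x4, takes a point from camera to tool coordinates, whose origin is the TCP and whose axes are the tool frame's). Camera axes: x right, y down, z forward; pixel columns grow to the right and rows downward; lengths in m; the calibration is good to about 2 mm. The wrist camera is an equidistant fisheye: a pixel r from the principal point sees the ray r / f radians off the axis. A picture is of the moment at which its call begins: read the wrist's pose just before it. calibration takes no time and is no camera call.
- sign_off(): hands the job in, once; it reports no verdict.
Trained networks look in the newest picture that a camera, given by its name, has taken for a name from the list of things; names that differ only in an ending like _2 or _b are one class to them, and where a whole thing is asked for, a point or a joint stands for the part that bears it (a point fixed in the world has none). Each returns a list of dicts, best first, with "confidence" (0 to 1); they miss things now and then, are a little off and sometimes report something else, mostly with a low value. They report only what shows in the picture. A call takes as long as a camera call.
- cut_out(camera, target): "region" (480x640 bool, what is visible of it) and "rect" ([left, top, right, bottom] in pixels, round what is visible of it).
The state is a dict: "clock": time; "qpos": joint angles; "qvel": joint speeds; "tau": joint torques, N m; "ee_pos": TCP position; "ee_rot": TCP orientation; "force": force on the tool from outside, world axes, zero at the start; "ft_torque": the same for the moment, N m; "width": finger opening in m.
Only numpy, scipy, OpenCV 4.12 (cv2) and the standard library are available. Lean on these libraries where they do the work, as an engineer would, in place of code of your own. Each camera call takes 0.05 s, during which the arm holds its last target.

## Working session

There is one attempt and no reset: what is moved stays moved. The work goes in short steps, Python scripts to look and compute and a shell command to move; the robot and the scene stay as the last step left them, time stands still between calls to the robot, and variables do not carry over. Pictures are saved under pics/ and viewed, and the job is handed in when it is done.

```bash
mkdir -p pics; ls
python3 - <<'E'
from workcell import *
import cv2,numpy as np
print(state())
for n in ["scene","side","wrist"]:
    p,d=snapshot(n); cv2.imwrite(f"pics/{n}0.png",p); np.save(f"pics/{n}0.npy",d)
    print(n,calibration(n))
E
```

```text
pics
{'clock': 0.0, 'qpos': array([-1.10309863e-01,  3.78072527e-01,  7.96149472e-02,  1.27441655e+00,
       -1.01040521e-05,  1.46050768e+00]), 'qvel': array([ 7.10339693e-04,  3.10791070e-05, -6.66948570e-04, -1.62758279e-03,
        1.75163530e-04, -1.10812614e-04]), 'tau': array([ 5.03441061e-04, -4.63600910e+01,  2.69876987e+01,  2.07655923e-02,
       -6.74222474e-05, -6.15417605e-06]), 'ee_pos': array([5.74330008e-01, 7.14372228e-05, 2.30351252e-01]), 'ee_rot': array([8.48119241e-05, 7.07836944e-01, 6.98134728e-05, 7.06375855e-01]), 'force': array([ 0.79155695,  0.18818478, -0.03080231]), 'ft_torque': array([-0.01436102,  0.015823  ,  0.00828401]), 'width': 0.08521569451038623}
scene {'mtx': array([[500.19810277,   0.        , 320.09893566],
       [  0.        , 500.19810277, 240.69896092],
       [  0.        ,   0.        ,   1.        ]]), 'rvec': array([ 1.91111427, -1.16499447,  0.58369541]), 'tvec': array([-0.1297081 ,  0.3637798 ,  0.44221507])}
side {'mtx': array([[573.83134886,   0.        , 324.16785122],
       [  0.        , 573.83134886, 238.16387582],
       [  0.        ,   0.        ,   1.        ]]), 'rvec': array([ 0.64143009, -2.66971225,  1.1551896 ]), 'tvec': array([0.52118718, 0.13603041, 1.00069885])}
wrist {'mtx': array([[371.64829954,   0.        , 327.8171169 ],
       [  0.        , 371.64829954, 238.82872043],
       [  0.        ,   0.        ,   1.        ]]), 'mount': array([[ 6.34058471e-04, -3.10253777e-01,  9.50653560e-01,
        -1.40895908e-01],
       [-1.10517798e-04, -9.50653767e-01, -3.10253771e-01,
         7.90065462e-02],
       [ 9.99999793e-01,  9.16548936e-05, -6.37058639e-04,
         3.45413879e-04],
       [ 0.00000000e+00,  0.00000000e+00,  0.00000000e+00,
         1.00000000e+00]])}
```

View pics/scene0.png

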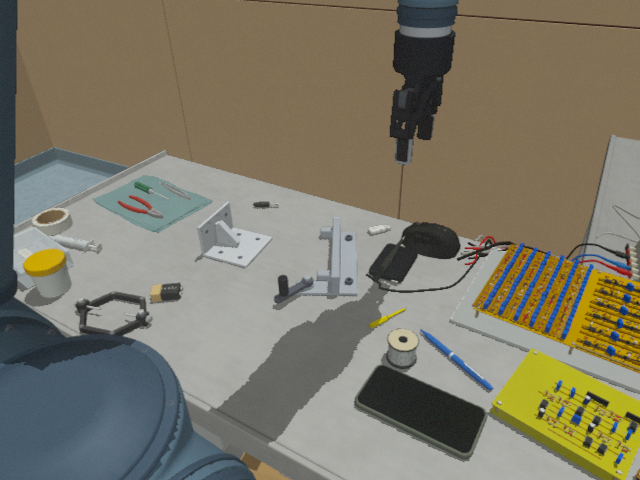

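View pics/side0.png

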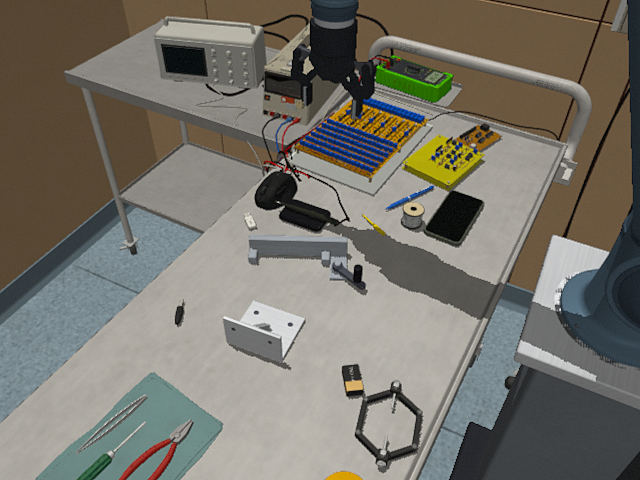

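View pics/wrist0.png

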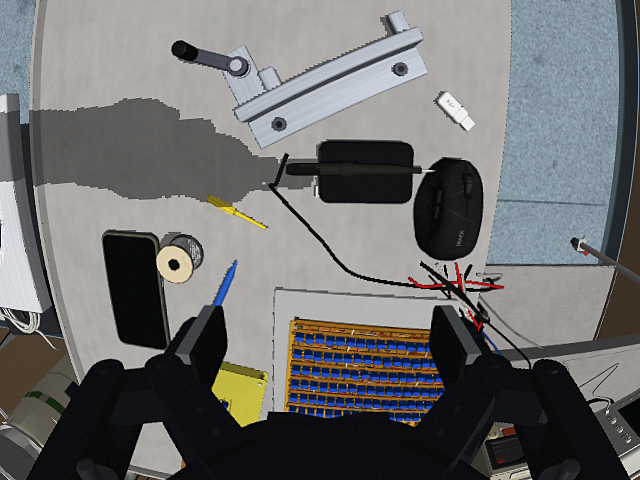

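```bash
cat > h.py <<'E'
import numpy as np,cv2
from workcell import *
from scipy.spatial.transform import Rotation as R
def cloud(n,d,mask,st=None):
    c=calibration(n);v,u=np.nonzero(mask&(d>0));z=d[v,u]
    K=c['mtx']
    if n=='wrist':
        a=(u-K[0,2])/K[0,0];b=(v-K[1,2])/K[1,1];r=np.hypot(a,b)+1e-9
        s=np.tan(r)/r; P=np.c_[a*s*z,b*s*z,z]
        M=c['mount'];P=P@M[:3,:3].T+M[:3,3]
        return P@R.from_quat(st['ee_rot']).as_matrix().T+st['ee_pos']
    P=np.c_[(u-K[0,2])/K[0,0]*z,(v-K[1,2])/K[1,1]*z,z]
    Rm=cv2.Rodrigues(c['rvec'])[0]
    return (P-c['tvec'])@Rm
E
cat > m1.py <<'E'
from h import *
out={}
for n in ["scene","side"]:
    p,d=snapshot(n)
    for t in ["bracket_corner","hold_down","battery","usb_dongle","croc_clip","trimmer_tool","solder_spool","mouse","pen"]:
        if n=="side" and t not in("bracket_corner","hold_down"): continue
        r=cut_out(n,t)
        if not r: print(n,t,None);continue
        r=r[0];P=cloud(n,d,r['region']);out[n+t]=P
        print(n,t,round(r['confidence'],2),r['rect'],len(P),np.round(np.percentile(P,[2,50,98],axis=0),3).tolist())
    H=cloud(n,d,np.ones(d.shape,bool))
    out[n+'all']=H
np.savez('c1.npz',**out)
print(state()['clock'])
E
python3 m1.py
```

```text
scene bracket_corner 0.84 [202.8, 202.8, 271.2, 266.1] 2535 [[0.483, 0.266, 0.003], [0.526, 0.332, 0.007], [0.58, 0.358, 0.064]]
scene hold_down 0.84 [270.0, 276.7, 312.5, 302.2] 567 [[0.425, 0.127, -0.001], [0.445, 0.146, 0.018], [0.492, 0.167, 0.052]]
scene battery 0.64 [254.6, 201.2, 280.7, 207.7] 102 [[0.673, 0.326, 0.002], [0.682, 0.348, 0.008], [0.696, 0.366, 0.012]]
scene usb_dongle 0.51 [370.7, 223.4, 392.8, 231.5] 127 [[0.684, 0.078, 0.003], [0.7, 0.094, 0.008], [0.719, 0.108, 0.011]]
scene croc_clip None
scene trimmer_tool 0.55 [369.2, 308.0, 406.8, 329.3] 169 [[0.448, -0.029, -0.0], [0.468, -0.008, 0.005], [0.507, 0.006, 0.009]]
scene solder_spool 0.59 [388.4, 326.6, 419.8, 369.9] 1077 [[0.394, -0.078, 0.001], [0.404, -0.061, 0.034], [0.432, -0.04, 0.038]]
scene mouse 0.77 [404.7, 221.2, 464.9, 258.9] 1614 [[0.667, -0.06, 0.002], [0.684, -0.016, 0.023], [0.717, 0.037, 0.041]]
scene pen 0.9 [422.2, 328.7, 492.8, 390.9] 505 [[0.411, -0.183, 0.003], [0.437, -0.134, 0.008], [0.47, -0.076, 0.011]]
side bracket_corner None
side hold_down 0.91 [334.6, 259.0, 366.8, 290.7] 457 [[0.424, 0.127, 0.003], [0.446, 0.154, 0.02], [0.495, 0.165, 0.054]]
0.8
```

```bash
cat > m2.py <<'E'
from h import *
c=np.load('c1.npz')
for n in ["scene","side"]:
    P=c[n+'all']
    b=(P[:,0]>.45)&(P[:,0]<.61)&(P[:,1]>.23)&(P[:,1]<.40)&(P[:,2]<.08)
    Q=P[b]; t=Q[np.abs(Q[:,2])<.004]; A=np.c_[t[:,:2],np.ones(len(t))];print(n,'table',np.linalg.lstsq(A,t[:,2],rcond=None)[0],np.median(t[:,2]))
    # leg plate top
    hi=Q[(Q[:,2]>.012)&(Q[:,2]<.062)]
    print(len(hi)); 
    # upright plane: ransac on xy line
    X=Q[(Q[:,2]>.045)]
    r=cv2.fitLine(X[:,:2].astype(np.float32),cv2.DIST_HUBER,0,1e-4,1e-4).ravel();dirv=r[:2]*np.sign(r[0])
    s=X[:,:2]@dirv; o=X[:,:2]@np.array([-dirv[1],dirv[0]])
    print('upright dir deg',np.degrees(np.arctan2(dirv[1],dirv[0])),'s',np.percentile(s,[0,1,99,100]),'off',np.percentile(o,[1,10,50,90,99]),'top',np.percentile(X[:,2],99))
    fl=Q[(Q[:,2]>.0045)&(Q[:,2]<.0085)]
    rc=cv2.minAreaRect(fl[:,:2].astype(np.float32)*1000);print('flat',rc,np.median(fl[:,2]))
E
python3 m2.py
```

```text
scene table [ 1.18601156e-03  1.68647242e-05 -8.74003195e-04] -0.0004113079370142494
995
upright dir deg 3.840137 s [0.50251196 0.50301464 0.60298086 0.60505831] off [0.30403416 0.31602787 0.31807161 0.32050796 0.32345104] top 0.0658989999815042
flat ((534.4765014648438, 310.2757568359375), (102.0679702758789, 93.35243225097656), 3.5571680068969727) 0.005718714588632552
side table [-0.00036918  0.00031864  0.00114095] 0.0010775547898774296
1137
upright dir deg 3.6661174 s [0.50186692 0.50264091 0.60095909 0.6020888 ] off [0.30757271 0.32300199 0.32657196 0.32791232 0.32870287] top 0.06845292172425074
flat ((533.9489135742188, 316.5542297363281), (152.8894805908203, 167.64675903320312), 4.279480457305908) 0.00680101610713749
```

```bash
cat > m3.py <<'E'
from h import *
c=np.load('c1.npz')
import sys
# height map merged image top view, 1mm/px, x .38-.64, y .02-.40
for n in ["scene","side"]:
    P=c[n+'all'];b=(P[:,0]>.38)&(P[:,0]<.64)&(P[:,1]>.02)&(P[:,1]<.40)&(P[:,2]<.12);Q=P[b]
    im=np.zeros((260*2,380*2),np.uint8)
    o=np.argsort(Q[:,2]);Q=Q[o]
    for x,y,z in Q: cv2.circle(im,(int((.40-y)*2000),int((.64-x)*2000)),2,int(np.clip(40+z*2500,0,255)),-1)
    cv2.imwrite(f'pics/top_{n}.png',im)
E
python3 m3.py
```

```text
(no output)
```

View pics/top_scene.png

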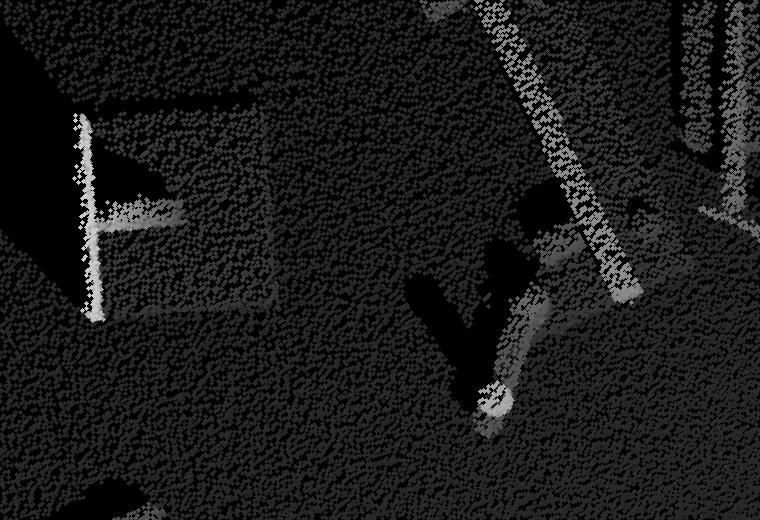

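View pics/top_side.png

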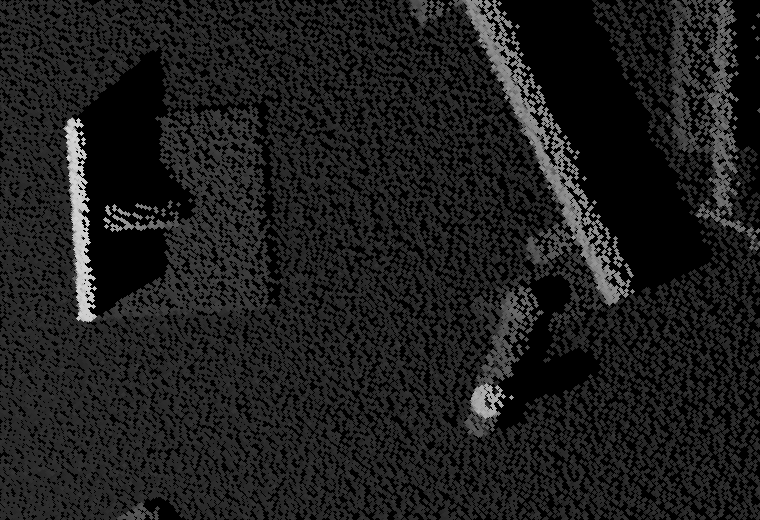

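```bash
python3 -m creep '0 5.5 -0.7 -3.75; 0 5.5 -0.7 0; 0 5.5 -0.7 0; 0 5.5 -0.7 0; 0 5.5 -0.7 0; 0 5 -0.7 0; 0 0 0 0' 4 20
```

```text
clock: 1.68
ee_pos: [0.5155, 0.331, 0.2311]
ee_rot: [-0.022, 0.706, 0.023, 0.708]
force: [0.3, 0.3, -0.2]
width: 0.04
```

```bash
cat >> h.py <<'E'
def delta(target):
    s=state();M=R.from_quat(s['ee_rot']).as_matrix()
    e=R.from_quat(s['ee_rot'])
    zt=M[:,2];print('pos',s['ee_pos'].round(4),'toolz deg',round(np.degrees(np.arctan2(zt[1],zt[0])),2),'tilt',np.round(np.degrees(M[:2,0]),2),'F',s['force'].round(1),'w',round(s['width'],4),'t',round(s['clock'],2))
    if target is not None: print('delta cm',(M.T@(np.array(target)-s['ee_pos'])*100).round(2))
E
python3 - <<'E'
from h import *
delta([.5317,.3325,.15])
s=state();p,d=snapshot('wrist');cv2.imwrite('pics/w1.png',p)
P=cloud('wrist',d,d>0,s)
np.savez('w1.npz',P=P)
Q=P[(P[:,0]>.45)&(P[:,0]<.61)&(P[:,1]>.23)&(P[:,1]<.40)&(P[:,2]<.09)&(P[:,2]>-.01)]
t=Q[np.abs(Q[:,2])<.004];print('table',np.median(t[:,2]))
X=Q[Q[:,2]>.045]
print(len(Q),len(X))
r=cv2.fitLine(X[:,:2].astype(np.float32),cv2.DIST_HUBER,0,1e-4,1e-4).ravel();print(np.degrees(np.arctan(r[1]/r[0])))
a=np.radians(3.75);e=np.array([np.cos(a),np.sin(a)]);n=np.array([-e[1],e[0]])
print('s',np.percentile(X[:,:2]@e,[1,99]),'o',np.percentile(X[:,:2]@n,[1,10,50,90,99]),'top',np.percentile(X[:,2],[50,99]))
W=Q[(Q[:,2]>.015)&(Q[:,:2]@n<.314)]
print('web s',np.percentile(W[:,:2]@e,[2,10,50,90,98]),'o',np.percentile(W[:,:2]@n,[1,99]),len(W))
T=X[X[:,2]>.061];print('legtop o',np.percentile(T[:,:2]@n,[2,50,98]),'s',np.percentile(T[:,:2]@e,[1,99]))
F=Q[(Q[:,2]>.0035)&(Q[:,2]<.009)];print('flat',cv2.minAreaRect(F[:,:2].astype(np.float32)*1000),np.percentile(F[:,:2]@n,[1,99]),np.percentile(F[:,:2]@e,[1,99]))
E
```

```text
pos [0.5155 0.331  0.2311] toolz deg 3.65 tilt [0.19 0.03] F [ 0.3  0.3 -0.2] w 0.04 t 1.68
delta cm [8.12 0.04 1.6 ]
table -0.0015552619975725823
23539 1311
5.0630083
s [0.50485516 0.60080317] o [0.30509612 0.31389116 0.32303678 0.32524229 0.32565038] top [0.0622722  0.06466718]
web s [0.54745418 0.5477952  0.55276064 0.55754071 0.55855749] o [0.27482221 0.31389097] 436
legtop o [0.31908941 0.32246732 0.32517334] s [0.50479278 0.60088919]
flat ((533.68212890625, 313.5723876953125), (100.40924072265625, 95.02645111083984), 3.7388389110565186) [0.23166944 0.32489863] [0.50418559 0.60172126]
```

View pics/w1.png

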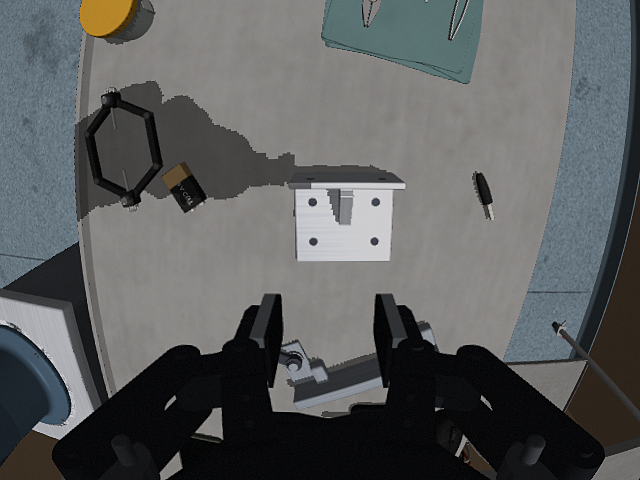

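```bash
python3 -m creep '3.5 0 0.85 0; 3.5 0 0.85 0; 3.5 0 0 0; 3.5 0 0 0; 0 0 0 0'
python3 - <<'E'
from h import *
delta([.5324,.3325,.025])
E
```

```text
clock: 2.35
ee_pos: [0.5375, 0.3239, 0.0893]
ee_rot: [-0.02, 0.704, 0.018, 0.709]
force: [0.2, -0.3, 0.0]
width: 0.0401
pos [0.5375 0.3239 0.0893] toolz deg 3.09 tilt [ 0.4  -0.09] F [ 0.2 -0.3  0. ] w 0.0401 t 2.35
delta cm [ 6.43  0.89 -0.51]
```

```bash
python3 -m creep '1 0.3 -0.2 -0.6; 1 0.3 -0.2 0; 1 0.3 -0.1 0; 0 0 0 0'
python3 - <<'E'
from h import *
delta([.5324,.3325,.025])
E
```

```text
clock: 2.85
ee_pos: [0.5351, 0.3333, 0.0619]
ee_rot: [-0.022, 0.702, 0.023, 0.711]
force: [0.2, -0.7, 0.3]
width: 0.0403
pos [0.5351 0.3333 0.0619] toolz deg 3.64 tilt [0.75 0.06] F [ 0.2 -0.7  0.3] w 0.0403 t 2.85
delta cm [ 3.69 -0.06 -0.32]
```

```bash
python3 -m creep '1.8 0 -0.3 0; 1.8 0 0 0'
python3 - <<'E'
from h import *
delta([.5324,.3325,.025])
E
```

```text
clock: 3.1
ee_pos: [0.5348, 0.3348, 0.0279]
ee_rot: [-0.022, 0.7, 0.024, 0.713]
force: [0.6, 0.1, -0.7]
width: 0.0399
pos [0.5348 0.3348 0.0279] toolz deg 3.68 tilt [1.06 0.21] F [ 0.6  0.1 -0.7] w 0.0399 t 3.1
delta cm [ 0.29 -0.21 -0.26]
```

```bash
python3 -m creep '0.3 -0.2 -0.3 0; 0 0 0 0'
python3 - <<'E'
from h import *
delta([.5324,.3325,.025])
s=state();p,d=snapshot('wrist');cv2.imwrite('pics/w2.png',p)
p,d=snapshot('side');cv2.imwrite('pics/s2.png',cv2.resize(p[180:400,150:450],None,fx=2.5,fy=2.5))
E
```

```text
clock: 3.35
ee_pos: [0.5313, 0.3324, 0.0246]
ee_rot: [-0.022, 0.7, 0.024, 0.713]
force: [0.4, -0.3, 1.0]
width: 0.0401
pos [0.5313 0.3324 0.0246] toolz deg 3.7 tilt [1.   0.17] F [ 0.4 -0.3  1. ] w 0.0401 t 3.35
delta cm [-0.04  0.    0.11]
```

View pics/w2.png

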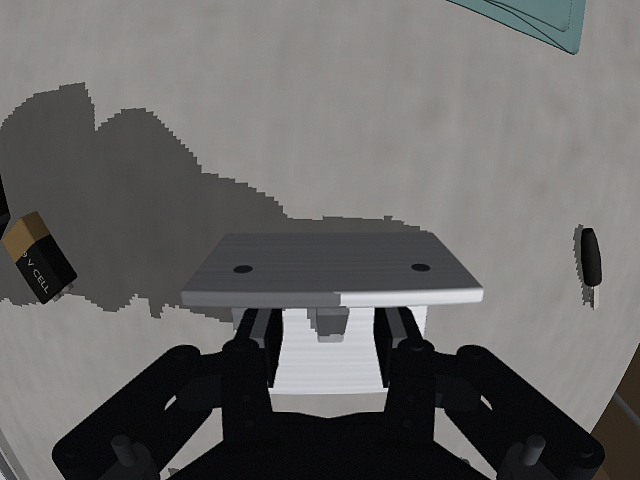

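View pics/s2.png

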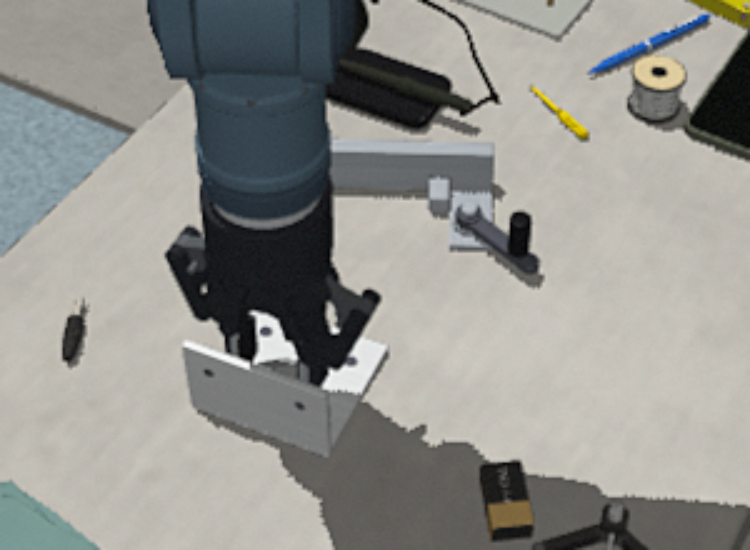

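```bash
python3 -m creep '0 0 0.1 0; 0 0 0 0; 0 0 0 0; 0 0 0 0' 0.8 25
python3 - <<'E'
from h import *
delta([.5324,.3325,.025])
E
```

```text
clock: 3.95
ee_pos: [0.5337, 0.3332, 0.0265]
ee_rot: [-0.021, 0.7, 0.024, 0.714]
force: [0.2, 1.4, -0.4]
width: 0.0111
pos [0.5337 0.3332 0.0265] toolz deg 3.69 tilt [1.15 0.27] F [ 0.2  1.4 -0.4] w 0.0111 t 3.95
delta cm [ 0.15 -0.06 -0.14]
```

```bash
python3 -m creep '-0.15 0.25 0 0; 0 0 0 0' - 20
python3 - <<'E'
from h import *
delta([.5324,.3325,.025])
p,d=snapshot('side');cv2.imwrite('pics/s3.png',cv2.resize(p[180:400,150:450],None,fx=2.5,fy=2.5))
E
```

```text
clock: 4.2
ee_pos: [0.5326, 0.3354, 0.0271]
ee_rot: [-0.022, 0.7, 0.024, 0.713]
force: [-0.5, 0.4, -3.2]
width: 0.0115
pos [0.5326 0.3354 0.0271] toolz deg 3.69 tilt [1.04 0.21] F [-0.5  0.4 -3.2] w 0.0115 t 4.2
delta cm [ 0.2  -0.29 -0.05]
```

View pics/s3.png

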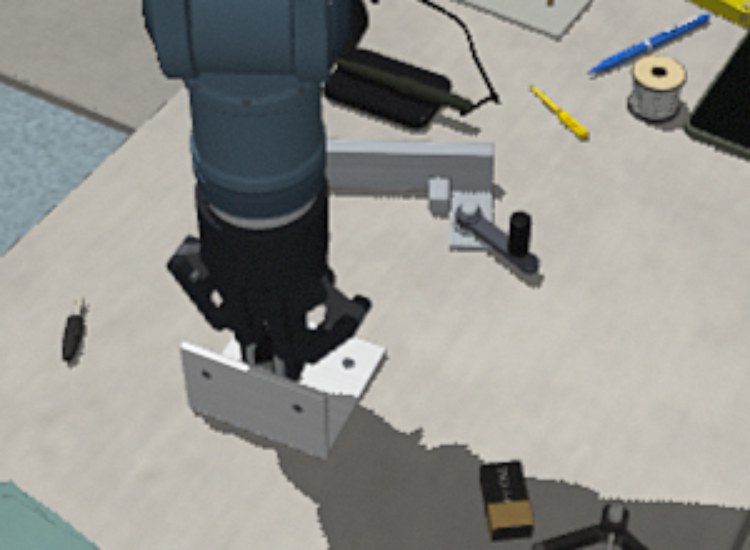

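```bash
cat > mon.py <<'E'
from h import *
def mon(save=None,ang=3.75,rng=None):
    """fit the outer short-leg face from side cam"""
    p,d=snapshot('side')
    m=cut_out('side','bracket_corner')
    a=np.radians(ang);e=np.array([np.cos(a),np.sin(a),0]);n=np.array([-e[1],e[0],0])
    Rt=np.c_[e,n,[0,0,1]]
    P=cloud('side',d,np.ones(d.shape,bool))@Rt
    P[:,2]-=.001
    s0,s1=(.497,.608)
    Q=P[(P[:,0]>s0)&(P[:,0]<s1)&(P[:,1]>.20)&(P[:,1]<.45)&(P[:,2]<.115)&(P[:,2]>.002)]
    np.save('q.npy',Q)
    # RANSAC lines in (n,z) profile with the edge dir assumed e
    rng=np.random.default_rng(0);best=(0,)
    X=Q[:,1:]
    X=X[(X[:,1]>.004)]
    for _ in range(1500):
        i,j=rng.choice(len(X),2,False);v=X[j]-X[i];l=np.linalg.norm(v)
        if l<.02: continue
        v/=l;nn=np.array([-v[1],v[0]]);inl=np.abs((X-X[i])@nn)<.0015
        if inl.sum()>best[0]: best=(inl.sum(),inl)
    Y=Q[Q[:,2]>.004][best[1]]
    c=Y.mean(0);u,s,vt=np.linalg.svd(Y-c,full_matrices=False);nr=vt[2]
    if nr[1]<0: nr=-nr
    th=np.degrees(np.arctan2(nr[2],nr[1]))
    print('face pts',len(Y),'normal tilt',round(th,2),'(tip -: top to +n) yaw',round(np.degrees(np.arctan2(-nr[0],nr[1])),2)) 
    dvec=np.array([-nr[2],nr[1]]);t=(Y[:,1:]-c[1:])@dvec
    print('low end',(c[1:]+dvec*np.percentile(t,1)).round(4),'high end',(c[1:]+dvec*np.percentile(t,99)).round(4),'len',np.ptp(np.percentile(t,[1,99])).round(4),'s',np.percentile(Y[:,0],[1,99]).round(4))
    if save: cv2.imwrite(save,cv2.resize(p[180:400,150:450],None,fx=2.5,fy=2.5))
if __name__=='__main__':
    import sys
    delta(None);mon(sys.argv[1] if len(sys.argv)>1 else None, float(sys.argv[2]) if len(sys.argv)>2 else 3.75)
E
python3 mon.py
```

```text
pos [0.5325 0.3352 0.0269] toolz deg 3.69 tilt [1.02 0.2 ] F [ 1.  -0.4 -4.2] w 0.0114 t 4.25
face pts 1238 normal tilt 0.27 (tip -: top to +n) yaw 0.01
low end [0.3285 0.0049] high end [0.3282 0.0672] len 0.0624 s [0.5033 0.6011]
```

```bash
python3 -m creep '0.15 0 0 0; 0 0 0 0'
python3 - <<'E'
from h import *
delta(None)
s=state();M=R.from_quat(s['ee_rot']).as_matrix()
for n in ['scene','side']:
    p,d=snapshot(n)
    P=(cloud(n,d,np.ones(d.shape,bool))-s['ee_pos'])@M
    for a,b in [(-.085,-.06),(-.10,-.085),(-.13,-.10),(-.16,-.13),(-.19,-.16)]:
        Q=P[(P[:,0]<b)&(P[:,0]>a)&(np.abs(P[:,1])<.09)&(np.abs(P[:,2])<.09)]
        print(n,a,b,len(Q),'y',np.percentile(Q[:,1],[1,50,99]).round(3) if len(Q) else 0,'z',np.percentile(Q[:,2],[1,50,99]).round(3) if len(Q) else 0)
E
```

```text
clock: 4.6
ee_pos: [0.5329, 0.3354, 0.0265]
ee_rot: [-0.021, 0.7, 0.024, 0.713]
force: [-0.9, -0.7, -1.4]
width: 0.0114
pos [0.5329 0.3354 0.0265] toolz deg 3.68 tilt [1.08 0.24] F [-0.9 -0.7 -1.4] w 0.0114 t 4.6
scene -0.085 -0.06 484 y [-0.019 -0.012  0.01 ] z [-0.059 -0.015  0.056]
scene -0.1 -0.085 413 y [-0.021 -0.011  0.01 ] z [-0.063 -0.025  0.06 ]
scene -0.13 -0.1 449 y [-0.036 -0.011  0.008] z [-0.049 -0.029  0.034]
scene -0.16 -0.13 704 y [-0.039 -0.023  0.022] z [-0.038 -0.028  0.016]
scene -0.19 -0.16 777 y [-0.039 -0.022  0.027] z [-0.038 -0.025  0.023]
side -0.085 -0.06 486 y [-0.007  0.012  0.019] z [-0.054  0.007  0.054]
side -0.1 -0.085 582 y [-0.011  0.01   0.021] z [-0.063 -0.014  0.062]
side -0.13 -0.1 384 y [-0.007  0.01   0.021] z [-0.052 -0.033  0.05 ]
side -0.16 -0.13 688 y [-0.009  0.031  0.039] z [-0.038 -0.019  0.026]
side -0.19 -0.16 884 y [-0.016  0.028  0.039] z [-0.038 -0.017  0.03 ]
```

```bash
python3 -m creep '0 0 0 0; 0 0 0 0' 2.6 20; python3 -m creep '-2 0 0 0; -2 0 0 0; -2 0 0 0; -2 0 0 0; 0 0 0 0'
cat > wm.py <<'E'
from h import *
import sys
delta(None)
s=state();p,d=snapshot('wrist');cv2.imwrite(sys.argv[1],p)
P=cloud('wrist',d,d>0,s)
M=R.from_quat(s['ee_rot']).as_matrix();T=(P-s['ee_pos'])@M
Q=P[(P[:,0]>.45)&(P[:,0]<.61)&(P[:,1]>.23)&(P[:,1]<.42)&(P[:,2]<.09)&(P[:,2]>-.01)&(T[:,0]>.005)]
t=Q[np.abs(Q[:,2])<.005];print('table',np.median(t[:,2]))
for a in [3.75]:
    a=np.radians(a);e=np.array([np.cos(a),np.sin(a)]);n=np.array([-e[1],e[0]])
    X=Q[Q[:,2]>.061]
    r=cv2.fitLine(X[:,:2].astype(np.float32),cv2.DIST_HUBER,0,1e-4,1e-4).ravel();print('legtop ang',np.degrees(np.arctan(r[1]/r[0])))
    print('legtop o',np.percentile(X[:,:2]@n,[2,50,98]),'s',np.percentile(X[:,:2]@e,[1,99]),'z',np.median(X[:,2]))
    F=Q[(Q[:,2]>.0035)&(Q[:,2]<.009)];print('flat',cv2.minAreaRect(F[:,:2].astype(np.float32)*1000))
    print('tcp s,o',s['ee_pos'][:2]@e,s['ee_pos'][:2]@n)
E
python3 wm.py pics/w3.png
```

```text
clock: 4.95
ee_pos: [0.534, 0.3358, 0.0269]
ee_rot: [-0.021, 0.699, 0.024, 0.714]
force: [-0.6, -0.5, -0.2]
width: 0.026
clock: 5.58
ee_pos: [0.5337, 0.3358, 0.1096]
ee_rot: [-0.021, 0.698, 0.024, 0.715]
force: [-0.3, 0.9, -0.4]
width: 0.0259
pos [0.5337 0.3358 0.1096] toolz deg 3.66 tilt [1.36 0.32] F [-0.3  0.9 -0.4] w 0.0259 t 5.58
table -0.0014464259928012937
legtop ang 4.0180817
legtop o [0.32167693 0.32510874 0.32778225] s [0.50515582 0.60229986] z 0.06306060667218862
flat ((534.3516845703125, 316.23175048828125), (100.0390625, 95.31110382080078), 3.8240842819213867)
tcp s,o 0.5544837047195506 0.3001749295465979
```

View pics/w3.png

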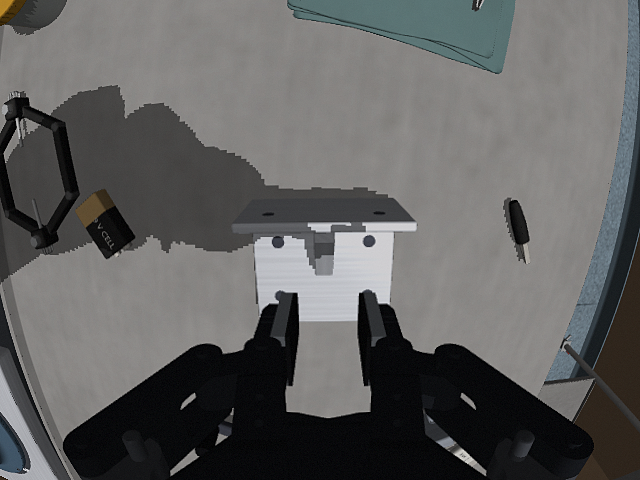

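```bash
python3 -m creep '1 1.3 -0.1 0; 1 1.2 0 0; 1.3 0 0 0; 0 0 0 0'; python3 mon.py pics/s4.png
```

```text
clock: 6.12
ee_pos: [0.5281, 0.3614, 0.0684]
ee_rot: [-0.023, 0.701, 0.023, 0.712]
force: [-0.5, 0.3, -0.2]
width: 0.0261
pos [0.5281 0.3614 0.0684] toolz deg 3.72 tilt [0.9  0.09] F [-0.5  0.3 -0.2] w 0.0261 t 6.12
face pts 1239 normal tilt 0.2 (tip -: top to +n) yaw 0.07
low end [0.3285 0.0047] high end [0.3282 0.0947] len 0.09 s [0.5039 0.6017]
```

View pics/s4.png

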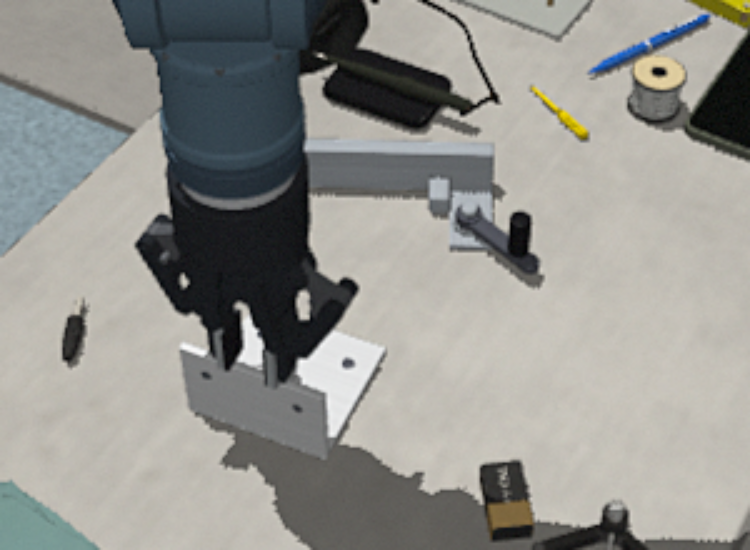

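```bash
python3 -m creep '0.2 0 0.3 0; 0.2 0 0 0'; python3 -m creep '0.2 0 0 0; 0 0 0 0'
```

```text
clock: 6.48
ee_pos: [0.5335, 0.362, 0.0672]
ee_rot: [-0.021, 0.7, 0.024, 0.714]
force: [0.2, 1.5, -0.7]
width: 0.0263
clock: 6.72
ee_pos: [0.534, 0.3619, 0.0655]
ee_rot: [-0.021, 0.699, 0.024, 0.714]
force: [-0.3, -0.4, -0.5]
width: 0.0259
```

```bash
python3 -m creep '0.3 0 -0.2 0; 0 0 0 0'; python3 -m creep '0.3 0 0 0; 0 0 0 0'
```

```text
clock: 6.98
ee_pos: [0.5345, 0.3628, 0.0659]
ee_rot: [-0.02, 0.697, 0.024, 0.716]
force: [-0.4, -0.6, -0.9]
width: 0.0261
clock: 7.22
ee_pos: [0.5351, 0.3636, 0.0655]
ee_rot: [-0.02, 0.696, 0.025, 0.717]
force: [-0.4, -0.3, 0.8]
width: 0.0262
```

```bash
python3 -m creep '0.6 0 -0.1 0'; python3 -m creep '0.6 0 -0.1 0'
python3 - <<'E'
from h import *
delta(None);print(state()['tau'].round(2))
E
```

```text
clock: 7.35
ee_pos: [0.5355, 0.3656, 0.0644]
ee_rot: [-0.018, 0.695, 0.027, 0.718]
force: [-12.5, -2.1, 47.2]
width: 0.026
clock: 7.48
ee_pos: [0.5355, 0.3683, 0.0646]
ee_rot: [-0.016, 0.693, 0.03, 0.72]
force: [-13.5, -1.9, 38.6]
width: 0.0261
pos [0.5355 0.3683 0.0646] toolz deg 3.7 tilt [2.08 1.19] F [-13.5  -1.9  38.6] w 0.0261 t 7.47
[ -4.21 -31.69  18.71  -5.57  -1.82  -0.05]
```

```bash
python3 -m creep '0.15 0 0 0'; python3 mon.py pics/s5.png
```

```text
clock: 7.6
ee_pos: [0.5352, 0.3692, 0.0657]
ee_rot: [-0.016, 0.693, 0.031, 0.72]
force: [-1.7, -1.4, 2.8]
width: 0.026
pos [0.5352 0.3692 0.0657] toolz deg 3.75 tilt [2.15 1.31] F [-1.7 -1.4  2.8] w 0.026 t 7.6
face pts 1069 normal tilt -4.38 (tip -: top to +n) yaw 0.17
low end [0.3289 0.0045] high end [0.336  0.0968] len 0.0926 s [0.5038 0.6016]
```

View pics/s5.png

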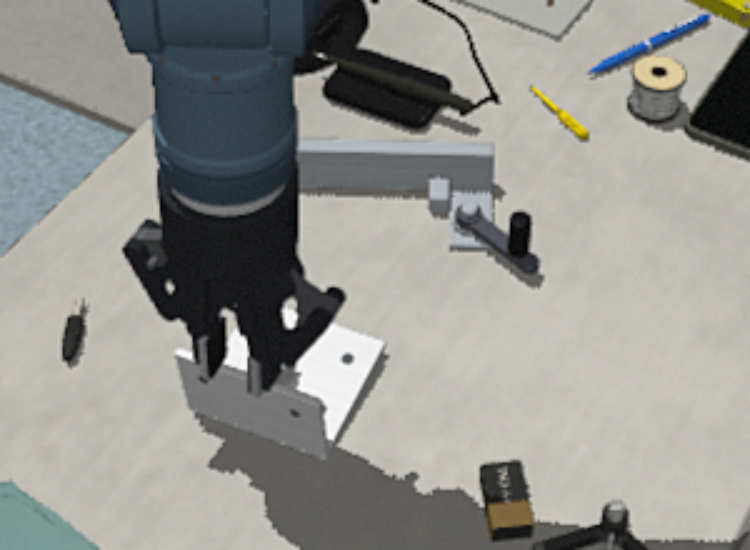

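```bash
python3 -m creep '0.25 0.4 -0.1 0; 0.25 0.4 0 0'; python3 mon.py
```

```text
clock: 7.95
ee_pos: [0.5351, 0.3789, 0.0645]
ee_rot: [-0.014, 0.692, 0.032, 0.721]
force: [-4.1, -0.3, 11.8]
width: 0.0261
pos [0.5351 0.3789 0.0645] toolz deg 3.74 tilt [2.37 1.56] F [-4.1 -0.3 11.8] w 0.0261 t 7.95
face pts 868 normal tilt -13.21 (tip -: top to +n) yaw 0.2
low end [0.3293 0.0049] high end [0.3549 0.114 ] len 0.1121 s [0.504  0.6011]
```

```bash
python3 -m creep '0.35 0 -0.2 0; 0.35 0 -0.2 0'; python3 mon.py pics/s6.png
```

```text
clock: 8.3
ee_pos: [0.5345, 0.3844, 0.0634]
ee_rot: [-0.011, 0.688, 0.037, 0.724]
force: [-1.7, 1.4, 14.9]
width: 0.026
pos [0.5345 0.3844 0.0634] toolz deg 3.83 tilt [2.82 2.21] F [-1.7  1.4 14.9] w 0.026 t 8.3
face pts 861 normal tilt 72.36 (tip -: top to +n) yaw 0.16
low end [0.3303 0.0053] high end [0.2407 0.0338] len 0.0939 s [0.5035 0.5999]
```

View pics/s6.png

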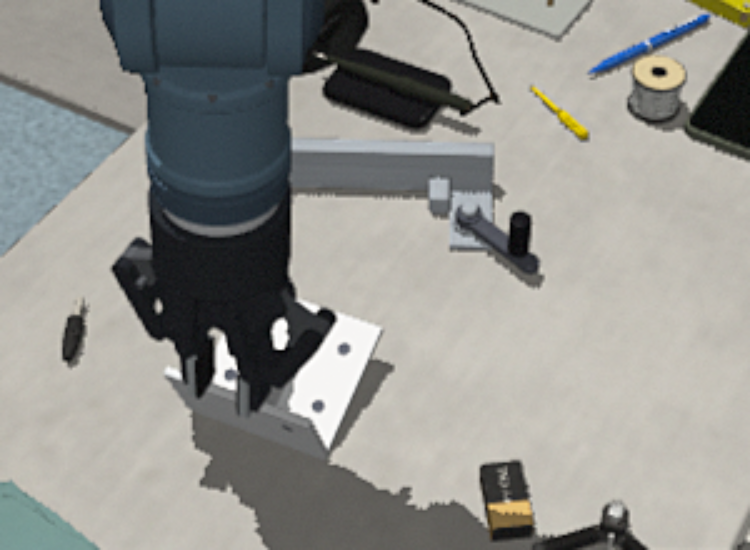

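```bash
python3 -m creep '0.5 -0.15 -0.15 0; 0.5 -0.15 -0.15 0'; python3 mon.py
```

```text
clock: 8.65
ee_pos: [0.5344, 0.3903, 0.0616]
ee_rot: [-0.005, 0.686, 0.045, 0.727]
force: [-6.7, 5.1, 20.0]
width: 0.0259
pos [0.5344 0.3903 0.0616] toolz deg 4.0 tilt [3.21 3.32] F [-6.7  5.1 20. ] w 0.0259 t 8.65
face pts 933 normal tilt 66.18 (tip -: top to +n) yaw -0.13
low end [0.3303 0.0051] high end [0.2447 0.0429] len 0.0936 s [0.5038 0.6001]
```

```bash
python3 -m creep '0.4 0.7 -0.15 0; 0.4 0.7 -0.15 0'; python3 mon.py
```

```text
clock: 9.0
ee_pos: [0.5317, 0.4064, 0.056]
ee_rot: [-0.005, 0.684, 0.046, 0.728]
force: [-0.5, 0.6, 0.3]
width: 0.0261
pos [0.5317 0.4064 0.056 ] toolz deg 4.01 tilt [3.4 3.5] F [-0.5  0.6  0.3] w 0.0261 t 9.0
face pts 985 normal tilt 51.82 (tip -: top to +n) yaw 0.13
low end [0.3267 0.0084] high end [0.2576 0.0628] len 0.0879 s [0.5034 0.5956]
```

```bash
python3 -m creep '0.5 0.25 -0.2 0; 0.5 0.15 -0.2 0'; python3 mon.py pics/s7.png
```

```text
clock: 9.35
ee_pos: [0.5296, 0.415, 0.047]
ee_rot: [-0.002, 0.683, 0.05, 0.729]
force: [-0.4, 3.6, 3.5]
width: 0.026
pos [0.5296 0.415  0.047 ] toolz deg 4.07 tilt [3.53 3.99] F [-0.4  3.6  3.5] w 0.026 t 9.35
face pts 896 normal tilt 40.27 (tip -: top to +n) yaw 0.39
low end [0.3275 0.008 ] high end [0.2697 0.0762] len 0.0894 s [0.5038 0.5951]
```

View pics/s7.png

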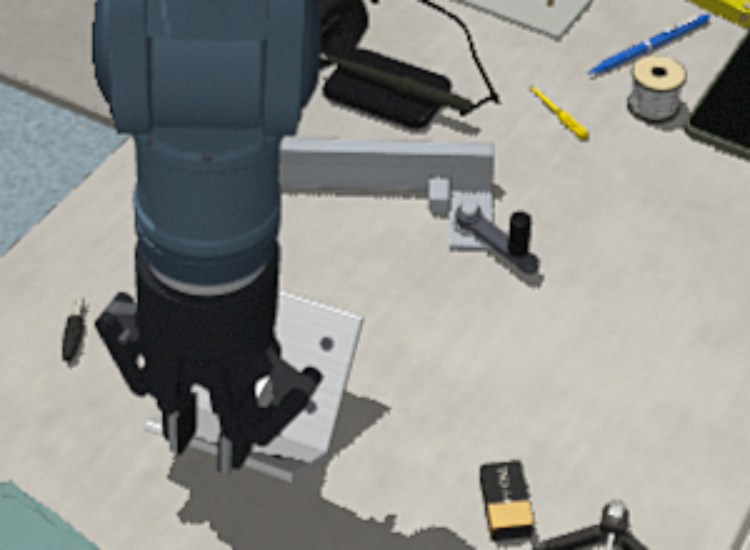

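```bash
python3 -m creep '0.2 -0.5 0 0; 0.15 -0.5 0 0'; python3 mon.py
```

```text
clock: 9.7
ee_pos: [0.5291, 0.4036, 0.0412]
ee_rot: [-0.003, 0.684, 0.049, 0.728]
force: [1.1, -0.5, 1.0]
width: 0.0257
pos [0.5291 0.4036 0.0412] toolz deg 4.12 tilt [3.37 3.8 ] F [ 1.1 -0.5  1. ] w 0.0257 t 9.7
face pts 588 normal tilt 32.27 (tip -: top to +n) yaw 1.43
low end [0.3129 0.0083] high end [0.2659 0.0828] len 0.0882 s [0.5065 0.5518]
```

Run:
```python
from h import *
for n in ['side','scene','wrist']:
    p,d=snapshot(n);cv2.imwrite(f'pics/{n}8.png',p)
p=cv2.imread('pics/side8.png');cv2.imwrite('pics/s8.png',cv2.resize(p[180:400,150:450],None,fx=2.5,fy=2.5))
p=cv2.imread('pics/scene8.png');cv2.imwrite('pics/c8.png',cv2.resize(p[120:340,150:400],None,fx=2.6,fy=2.6))
```

```text
(no output)
```

View pics/s8.png

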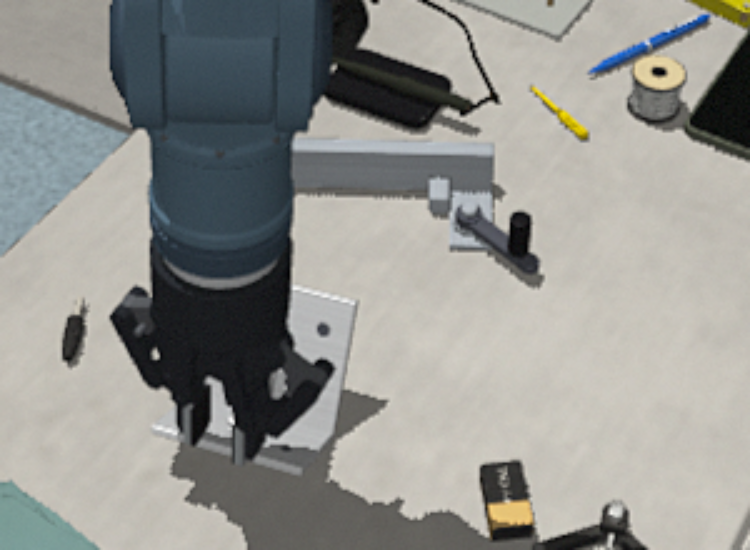

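View pics/c8.png

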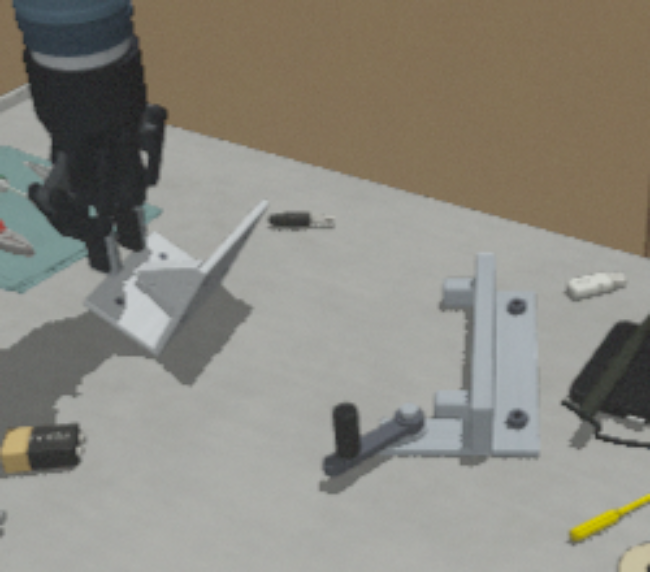

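View pics/wrist8.png

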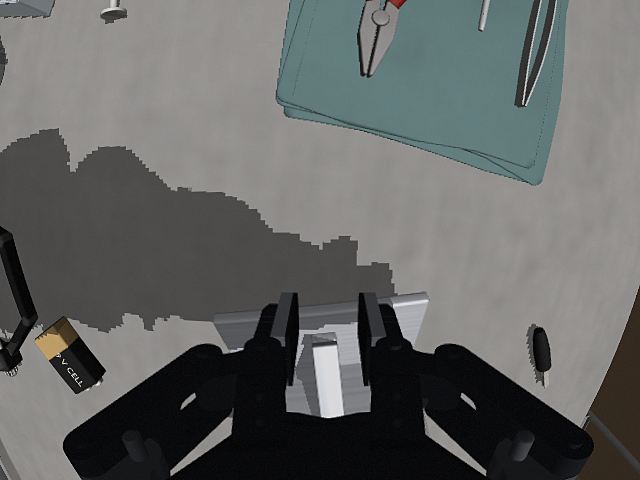

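```bash
cat > fit.py <<'E'
from h import *
from scipy.optimize import least_squares
def box(p,lo,hi):
    c=(np.array(lo)+hi)/2;h=(np.array(hi)-lo)/2;q=np.abs(p-c)-h
    return np.linalg.norm(np.maximum(q,0),axis=1)+np.minimum(q.max(1),0)
def sdf(p):
    a=box(p,[-.05,0,0],[.05,.095,.006]);b=box(p,[-.05,0,0],[.05,.006,.065])
    w=np.maximum(np.maximum(np.abs(p[:,0])-.006,(p[:,1]+p[:,2]-.0669)/2**.5),np.maximum(.006-p[:,1],.006-p[:,2]))
    return np.minimum(np.minimum(a,b),w)
def pose(v):
    x,y,h,yaw,th=v
    # bracket axes: x along -e, long leg -n ; rotate th tipping about x so y->up
    a=np.radians(yaw);e=np.array([np.cos(a),np.sin(a),0]);n=np.array([-e[1],e[0],0]);u=np.array([0,0,1.])
    t=np.radians(th);L=-n*np.cos(t)+u*np.sin(t);S=u*np.cos(t)+n*np.sin(t)
    return np.c_[-e,L,S],np.array([x,y,h])
def fit(v0,cams=('scene','side'),show=True,clouds=None):
    s=state();M=R.from_quat(s['ee_rot']).as_matrix();A=[]
    for n in cams:
        if clouds: P=clouds[n]
        else:
            p,d=snapshot(n);P=cloud(n,d,d>0,s)
        P=P+{'scene':[0,0,.0004],'side':[0,0,-.001],'wrist':[0,0,.0015]}[n]
        T=(P-s['ee_pos'])@M
        P=P[(T[:,0]>-.0)|(np.abs(T[:,1])>.05)|(np.abs(T[:,2])>.07)] if True else P
        P=P[np.linalg.norm(P[:,:2]-v0[:2],axis=1)<.15];P=P[(P[:,2]>.0035)&(P[:,2]<.125)]
        if len(P)>2500:P=P[np.random.default_rng(0).choice(len(P),2500,False)]
        A.append(P)
    A=np.vstack(A);v=np.array(v0,float)
    for tol in (.012,.006,.004):
        def f(w):
            B,c=pose(w*sc);return np.clip(sdf((A-c)@B),-tol,tol)/.001
        sc=np.array([.01,.01,.01,5,5.])
        r=least_squares(f,v/sc,loss='soft_l1',diff_step=1e-3);v=r.x*sc
    B,c=pose(v);dd=sdf((A-c)@B)
    g=c+B@np.array([0,.0285,.0285])
    print('corner',v[:3].round(4),'yaw',v[3].round(2),'theta',v[4].round(2),'grip',g.round(4),'inl',(np.abs(dd)<.0025).sum(),len(A))
    return v
def rel(v):
    s=state();B,c=pose(v)
    a=np.radians(v[3]);e=np.array([np.cos(a),np.sin(a)]);n=np.array([-e[1],e[0]])
    dd=s['ee_pos']-c;print('TCP rel corner: e,n,h',(dd[:2]@e*1000).round(1),(dd[:2]@n*1000).round(1),(dd[2]*1000).round(1),'in bracket xyz',(B.T@dd*1000).round(1))
if __name__=='__main__':
    import sys
    v0=[float(q) for q in sys.argv[1].split(',')]
    delta(None);v=fit(v0,sys.argv[2].split(',') if len(sys.argv)>2 else ('scene','side'));rel(v)
E
python3 fit.py .530,.350,0,3.7,57; python3 fit.py .530,.350,0,3.7,57 scene; python3 fit.py .530,.350,0,3.7,57 side,wrist
```

```text
pos [0.5291 0.4038 0.0412] toolz deg 4.09 tilt [3.34 3.82] F [ 0.2  0.1 -0.6] w 0.0263 t 9.95
corner [ 0.5349  0.35   -0.    ] yaw 8.72 theta 57.17 grip [0.5336 0.3584 0.0394] inl 3010 4051
TCP rel corner: e,n,h 2.9 54.6 41.7 in bracket xyz [-2.9  5.5 68.5]
pos [0.5294 0.4044 0.0417] toolz deg 4.11 tilt [3.39 3.88] F [ 0.3 -0.1 -0.2] w 0.0261 t 10.05
corner [ 5.354e-01  3.489e-01 -3.000e-04] yaw 9.02 theta 57.21 grip [0.5341 0.3573 0.0391] inl 1390 1681
TCP rel corner: e,n,h 2.8 56.0 42.1 in bracket xyz [-2.8  5.1 69.8]
pos [0.5295 0.4046 0.0418] toolz deg 4.12 tilt [3.4  3.89] F [-0.4  0.2  1.2] w 0.0257 t 10.1
corner [ 5.345e-01  3.494e-01 -1.000e-04] yaw 8.62 theta 57.24 grip [0.5332 0.3579 0.0393] inl 3095 4929
TCP rel corner: e,n,h 3.4 55.6 42.1 in bracket xyz [-3.4  5.3 69.5]
```

```bash
python3 -m creep '-0.05 -0.7 0.1 0; 0 -0.6 0 0'; python3 fit.py .535,.350,0,8.7,57
```

```text
clock: 10.45
ee_pos: [0.5318, 0.3918, 0.0419]
ee_rot: [-0.003, 0.684, 0.05, 0.728]
force: [-0.2, 0.3, 0.8]
width: 0.026
pos [0.5318 0.3918 0.0419] toolz deg 4.17 tilt [3.45 3.93] F [-0.2  0.3  0.8] w 0.026 t 10.45
corner [0.535  0.3503 0.    ] yaw 8.89 theta 55.65 grip [0.5338 0.3576 0.0397] inl 2942 4057
TCP rel corner: e,n,h 3.0 41.1 41.8 in bracket xyz [-3.  11.3 57.5]
```

```bash
python3 -m creep '0.25 -0.5 -0.1 -2.4; 0.3 -0.5 -0.1 -2.4'; python3 fit.py .535,.350,0,8.7,54
```

```text
clock: 10.8
ee_pos: [0.5314, 0.3815, 0.036]
ee_rot: [-0.034, 0.681, 0.079, 0.727]
force: [-0.7, -0.4, -0.0]
width: 0.0259
pos [0.5314 0.3815 0.036 ] toolz deg 9.07 tilt [3.48 3.94] F [-0.7 -0.4 -0. ] w 0.0259 t 10.8
corner [5.349e-01 3.499e-01 1.000e-04] yaw 8.82 theta 54.83 grip [0.5339 0.3567 0.0398] inl 2114 3267
TCP rel corner: e,n,h 0.9 31.2 35.5 in bracket xyz [-0.9 11.  46. ]
```

```bash
python3 -m creep '0.25 -0.5 -0.05 0; 0 0 0 0; 0 0 0 0; 0 0 0 0' 0.8 30; python3 fit.py .535,.350,0,8.7,54
```

```text
clock: 11.4
ee_pos: [0.5318, 0.3772, 0.0338]
ee_rot: [-0.032, 0.681, 0.079, 0.728]
force: [-1.6, -0.0, 1.9]
width: 0.011
pos [0.5318 0.3772 0.0338] toolz deg 8.88 tilt [3.47 4.06] F [-1.6 -0.   1.9] w 0.011 t 11.4
corner [ 5.361e-01  3.490e-01 -2.000e-04] yaw 7.53 theta 54.42 grip [0.5353 0.3556 0.0395] inl 1975 3064
TCP rel corner: e,n,h -0.6 28.5 34.0 in bracket xyz [ 0.6 11.1 42.9]
```

```bash
python3 -m creep '0.4 0.35 0 0; 0.4 0.35 0 0' - 25; python3 fit.py .535,.350,0,8,60
```

```text
clock: 11.75
ee_pos: [0.5308, 0.3854, 0.0275]
ee_rot: [-0.032, 0.681, 0.079, 0.727]
force: [-2.3, -0.1, 5.8]
width: 0.0112
pos [0.5308 0.3854 0.0275] toolz deg 8.89 tilt [3.46 4.14] F [-2.3 -0.1  5.8] w 0.0112 t 11.75
corner [ 5.361e-01  3.485e-01 -5.000e-04] yaw 7.23 theta 66.15 grip [0.5342 0.3629 0.037 ] inl 2366 3459
TCP rel corner: e,n,h -0.6 37.7 27.8 in bracket xyz [ 0.6 10.2 45.7]
```

Pivots in the pads with the edge staying put (66°). Continuing.

```bash
python3 -m creep '0.45 0.25 0 0; 0.45 0.2 0 0'; python3 fit.py .535,.350,0,8,75
```

```text
clock: 12.1
ee_pos: [0.5305, 0.3925, 0.0199]
ee_rot: [-0.031, 0.68, 0.081, 0.728]
force: [-2.0, -0.9, 4.9]
width: 0.0109
pos [0.5305 0.3925 0.0199] toolz deg 8.97 tilt [3.48 4.31] F [-2.  -0.9  4.9] w 0.0109 t 12.1
corner [ 0.5363  0.3483 -0.0006] yaw 7.15 theta 77.23 grip [0.5336 0.3696 0.0335] inl 2636 3669
TCP rel corner: e,n,h -0.2 44.9 20.3 in bracket xyz [ 0.2  9.8 48.2]
```

```bash
python3 -m creep '0.4 0.1 0 0; 0.4 0.05 0 0'; python3 fit.py .535,.350,0,8,85
```

```text
clock: 12.45
ee_pos: [0.5315, 0.3964, 0.013]
ee_rot: [-0.031, 0.68, 0.082, 0.728]
force: [-1.5, 2.8, 5.0]
width: 0.0111
pos [0.5315 0.3964 0.013 ] toolz deg 9.01 tilt [3.58 4.49] F [-1.5  2.8  5. ] w 0.0111 t 12.45
corner [ 0.5369  0.3473 -0.0008] yaw 6.15 theta 86.07 grip [0.534  0.3736 0.0296] inl 2064 3093
TCP rel corner: e,n,h -0.1 49.4 13.5 in bracket xyz [ 0.1 10.1 50.2]
```

```bash
python3 -m creep '0.3 0 0 0; 0.2 0 0 0'; python3 fit.py .535,.350,0,8,88
python3 - <<'E'
from h import *
for n in ['side','scene','wrist']:
    p,d=snapshot(n);cv2.imwrite(f'pics/{n}9.png',p)
p=cv2.imread('pics/scene9.png');cv2.imwrite('pics/c9.png',cv2.resize(p[120:340,150:400],None,fx=2.6,fy=2.6))
E
```

```text
clock: 12.8
ee_pos: [0.5322, 0.397, 0.0101]
ee_rot: [-0.03, 0.679, 0.082, 0.729]
force: [-9.6, -3.5, 26.3]
width: 0.0108
pos [0.5322 0.397  0.0101] toolz deg 9.01 tilt [3.64 4.53] F [-9.6 -3.5 26.3] w 0.0108 t 12.8
corner [ 0.5375  0.3466 -0.0014] yaw 5.79 theta 88.46 grip [0.5347 0.3742 0.0279] inl 1426 2408
TCP rel corner: e,n,h -0.2 50.7 11.5 in bracket xyz [ 0.2 10.2 51. ]
```

View pics/c9.png

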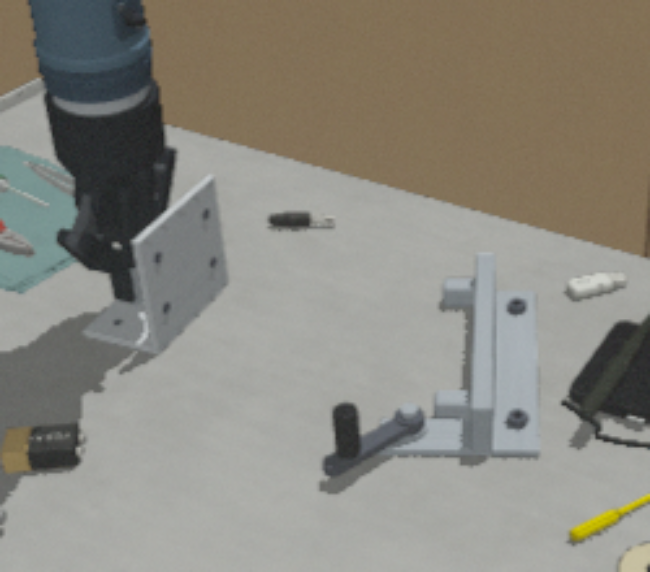

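View pics/wrist9.png

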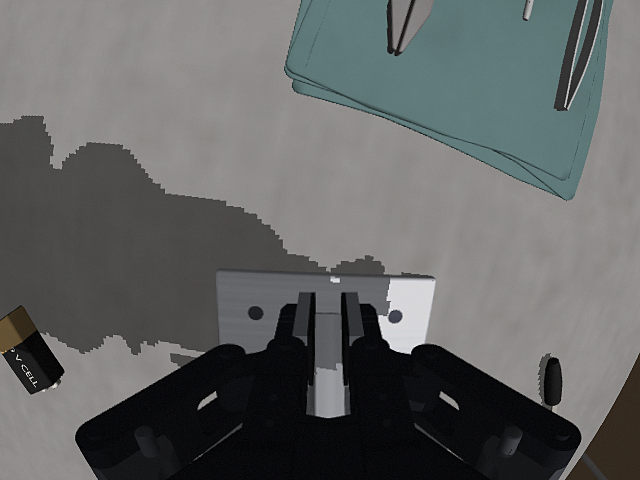

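```bash
cat > nest.py <<'E'
from fit import *
c=np.load('c1.npz')
def sdfn(p):
    L=[([-.076,0,0],[.108,.014,.040]),([-.076,-.025,0],[-.06,0,.018]),([.06,-.025,0],[.076,0,.018]),([.076,-.06,0],[.108,0,.006])]
    return np.min([box(p,np.array(a),np.array(b)) for a,b in L],axis=0)
def fn(A,v0):
    sc=np.array([.01,.01,5.]);v=np.array(v0)
    for tol in (.012,.006,.004):
        def f(w):
            x,y,a=w*sc;a=np.radians(a);ex=np.array([np.cos(a),np.sin(a),0]);ey=np.array([-ex[1],ex[0],0]);B=np.c_[ex,ey,[0,0,1]]
            q=(A-np.array([x,y,0]))@B
            return np.clip(sdfn(q),-tol,tol)/.001
        r=least_squares(f,v/sc,loss='soft_l1',diff_step=1e-3);v=r.x*sc
    print(v.round(4),(np.abs(f(v/sc))<2.5).sum(),len(A));return v
S={'scene':c['sceneall']+[0,0,.0004],'side':c['sideall']-[0,0,.001]}
C=[]
for n in S:
    P=S[n];P=P[(np.linalg.norm(P[:,:2]-[.55,.12],axis=1)<.17)&(P[:,2]>.0035)&(P[:,2]<.045)];C.append(P)
    fn(P,[.56,.125,202.8])
v=fn(np.vstack(C),[.56,.125,202.8])
E
python3 nest.py
```

```text
[5.880000e-01 1.367000e-01 2.054405e+02] 1349 5124
[5.844000e-01 1.487000e-01 2.115552e+02] 1304 4896
[5.864000e-01 1.401000e-01 2.055517e+02] 3304 10020
```

```bash
cat >> nest.py <<'E'
print('--')
def crop(P,v,zlo):
    a=np.radians(v[2]);ex=np.array([np.cos(a),np.sin(a)]);ey=np.array([-ex[1],ex[0]])
    q=(P[:,:2]-v[:2]);qx=q@ex;qy=q@ey
    return P[(qx>-.10)&(qx<.125)&(qy>-.03)&(qy<.024)&(P[:,2]>zlo)&(P[:,2]<.044)]
v0=np.array([.5543,.1330,202.8])
# line estimate: front edge passes (x=.64,y=.1575)->(.4885,.094)
for n in list(S)+['both']:
    v=v0.copy()
    for k in range(3):
        P=np.vstack([crop(S[m],v,.0085) for m in ([n] if n!='both' else S)])
        P=P[~((P[:,2]<.035)&False)]
        v=fn(P,v)
    a=np.radians(v[2]);ex=np.array([np.cos(a),np.sin(a)]);ey=np.array([-ex[1],ex[0]])
    F=P[P[:,2]>.030];q=F[:,:2]-v[:2]
    print(n,'fence x ext',np.percentile(q@ex,[.5,99.5]).round(4),'y',np.percentile(q@ey,[2,50,98]).round(4))
E
python3 nest.py | sed -n '/--/,$p'
```

```text
--
[5.871000e-01 1.386000e-01 2.056639e+02] 762 867
[5.871000e-01 1.387000e-01 2.055194e+02] 835 848
[5.871000e-01 1.387000e-01 2.055194e+02] 835 848
scene fence x ext [-0.0747  0.1095] y [0.0003 0.007  0.0138]
[5.866000e-01 1.404000e-01 2.054167e+02] 1599 1731
[5.865000e-01 1.403000e-01 2.054381e+02] 1689 1803
[5.865000e-01 1.403000e-01 2.054381e+02] 1689 1803
side fence x ext [-0.074   0.1078] y [-0.0024  0.002   0.0134]
[5.864000e-01 1.402000e-01 2.054314e+02] 2358 2598
[5.864000e-01 1.402000e-01 2.054966e+02] 2520 2658
[5.864000e-01 1.402000e-01 2.054965e+02] 2520 2657
both fence x ext [-0.0743  0.1091] y [-0.0023  0.005   0.0151]
```

```bash
python3 - <<'E'
from h import *
delta([.5475,.2216,.0105])
E
python3 -m creep '-0.1 -1.3 0.1 -4.6; -0.1 -1.3 0 -4.6' - 35;python3 - <<'E'
from h import *
delta([.5475,.2216,.0105])
E
```

```text
pos [0.5322 0.397  0.0101] toolz deg 9.01 tilt [3.64 4.54] F [-5.9 -0.7 17.6] w 0.0112 t 13.05
delta cm [ -1.33 -17.51  -1.23]
clock: 13.3
ee_pos: [0.5375, 0.3719, 0.0106]
ee_rot: [-0.09, 0.67, 0.139, 0.723]
force: [-0.5, 2.6, 1.2]
width: 0.0109
pos [0.5375 0.3719 0.0106] toolz deg 18.57 tilt [3.59 4.59] F [-0.5  2.6  1.2] w 0.0109 t 13.3
delta cm [ -1.13 -14.52  -3.83]
```

```bash
python3 -m creep '-0.08 -1.8 -0.5 -2.3; -0.08 -1.8 -0.5 -2.3; -0.08 -1.8 -0.5 -2.0'; python3 fit.py .54,.27,0,24,89
python3 - <<'E'
from h import *
delta([.5475,.2216,.0105])
E
```

```text
clock: 13.68
ee_pos: [0.5446, 0.3178, 0.0101]
ee_rot: [-0.132, 0.659, 0.181, 0.718]
force: [-0.0, 5.3, 5.3]
width: 0.0108
pos [0.5446 0.3178 0.0101] toolz deg 25.49 tilt [3.74 4.98] F [-0.   5.3  5.3] w 0.0108 t 13.68
corner [ 5.629e-01  2.697e-01 -5.000e-04] yaw 21.15 theta 89.62 grip [0.5527 0.2961 0.0282] inl 1255 2742
TCP rel corner: e,n,h -0.2 49.2 10.5 in bracket xyz [ 0.2 10.2 49.3]
pos [0.545  0.3156 0.01  ] toolz deg 25.3 tilt [3.77 4.78] F [ 0.1 -1.6  8.7] w 0.0107 t 13.78
delta cm [-0.81 -8.57 -3.77]
```

```bash
python3 -m creep '-0.1 -2 -0.9 -2.2; -0.1 -2 -0.9 -2.2; -0.1 -1.8 -0.8 0'; python3 fit.py .57,.21,0,25,90; python3 fit.py .57,.21,0,25,90 scene;python3 - <<'E'
from h import *
delta([.5481,.2202,.0105])
E
```

```text
clock: 14.15
ee_pos: [0.5516, 0.2547, 0.0102]
ee_rot: [-0.158, 0.649, 0.208, 0.714]
force: [-0.1, 5.1, 6.4]
width: 0.0107
pos [0.5516 0.2547 0.0102] toolz deg 29.97 tilt [4.05 5.26] F [-0.1  5.1  6.4] w 0.0107 t 14.15
corner [ 5.720e-01  2.075e-01 -3.000e-04] yaw 25.38 theta 89.77 grip [0.5599 0.2331 0.0283] inl 1031 4893
TCP rel corner: e,n,h 0.9 49.3 10.3 in bracket xyz [-0.9 10.1 49.3]
pos [0.5518 0.2524 0.01  ] toolz deg 29.81 tilt [4.06 5.05] F [-0.4 -0.5  8.9] w 0.0115 t 14.25
corner [ 0.6132  0.1058 -0.0017] yaw 24.71 theta 83.79 grip [0.6027 0.1287 0.0298] inl 448 2500
TCP rel corner: e,n,h 5.4 159.0 11.6 in bracket xyz [ -5.4  -5.6 159.3]
pos [0.5517 0.2525 0.01  ] toolz deg 29.82 tilt [4.06 5.  ] F [-0.1 -1.3  7.8] w 0.0114 t 14.3
delta cm [-0.36 -2.61 -1.9 ]
```

Run:
```python
from h import *
for n in ['side','scene','wrist']:
    p,d=snapshot(n);cv2.imwrite(f'pics/{n}10.png',p)
p=cv2.imread('pics/scene10.png');cv2.imwrite('pics/c10.png',cv2.resize(p[160:340,200:400],None,fx=3,fy=3))
```

```text
(no output)
```

View pics/c10.png

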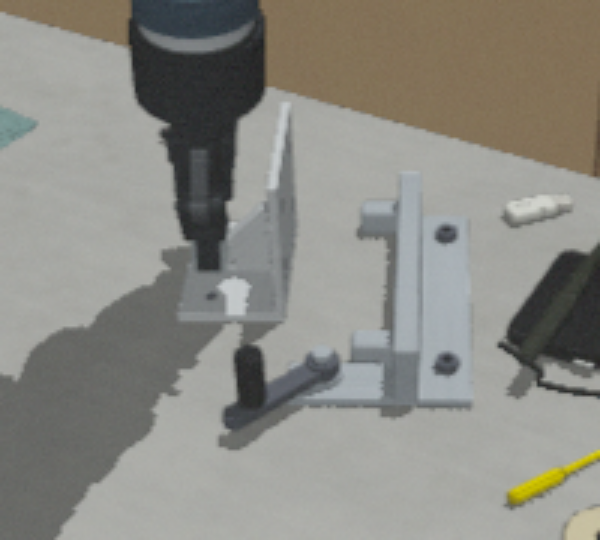

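View pics/wrist10.png

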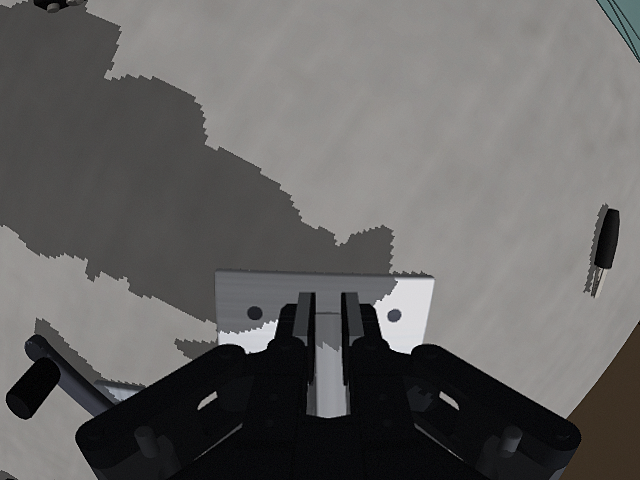

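View pics/side10.png

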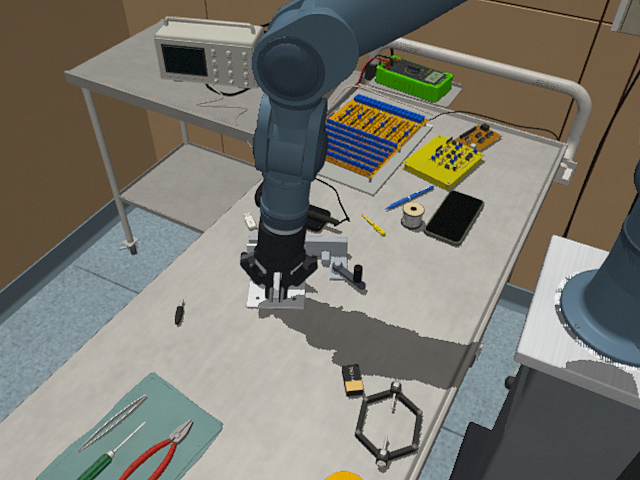

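```bash
python3 - <<'E'
s=open('fit.py').read()
s=s.replace("        if len(P)>2500","        ex=np.array([-.9027,-.4302]);ey=np.array([.4302,-.9027]);q=P[:,:2]-[.5865,.1397]\n        if CUT is not None: P=P[(q@ey<CUT)&(np.abs(q@ex)<.068)]\n        if len(P)>2500")
s=s.replace("def box","CUT=None\ndef box",1).replace("    v0=[float","    CUT=float(sys.argv[3]) if len(sys.argv)>3 else None\n    v0=[float",1)
s+="""
    a=np.radians(v[3]);q=v[:2]-[.5865,.1397];print('nest x,y mm',(q@[-.9027,-.4302]*1000).round(1),(q@[.4302,-.9027]*1000).round(1),'dyaw',(v[3]-25.48).round(2))
"""
open('fit.py','w').write(s)
E
python3 fit.py .572,.2075,0,25,90 scene,side -.03; python3 fit.py .572,.2075,0,25,90 side -.03;python3 fit.py .572,.2075,0,25,90 wrist,side -.03
```

```text
pos [0.5516 0.2526 0.01  ] toolz deg 29.86 tilt [4.06 4.95] F [-0.6 -1.8  8.4] w 0.0111 t 14.45
corner [ 0.5733  0.2071 -0.0007] yaw 25.33 theta 89.35 grip [0.5612 0.2325 0.0281] inl 1109 1168
TCP rel corner: e,n,h -0.1 50.4 10.7 in bracket xyz [ 0.1 10.1 50.6]
nest x,y mm -17.0 -66.5 dyaw -0.15
pos [0.5516 0.2526 0.01  ] toolz deg 29.87 tilt [4.07 4.94] F [-1.2 -2.   8.5] w 0.0113 t 14.55
corner [ 0.5722  0.2084 -0.0007] yaw 25.74 theta 89.41 grip [0.56   0.2339 0.0281] inl 723 772
TCP rel corner: e,n,h 0.6 48.8 10.6 in bracket xyz [-0.6 10.1 48.9]
nest x,y mm -16.7 -68.2 dyaw 0.26
pos [0.5516 0.2526 0.01  ] toolz deg 29.87 tilt [4.07 4.94] F [-0.1 -1.3  7.7] w 0.0109 t 14.6
corner [ 5.749e-01  2.080e-01 -5.000e-04] yaw 26.3 theta 89.76 grip [0.5623 0.2334 0.0282] inl 3216 3283
TCP rel corner: e,n,h -1.1 50.4 10.4 in bracket xyz [ 1.1 10.2 50.4]
nest x,y mm -18.9 -66.6 dyaw 0.82
```

```bash
python3 -m creep '-0.1 -1.45 -0.97 0; -0.1 -1.45 -0.97 0;0 0 0 0'; python3 fit.py .572,.175,0,25,90 scene,side -.02; python3 fit.py .572,.175,0,25,90 wrist,side -.02
```

```text
clock: 15.08
ee_pos: [0.5518, 0.2181, 0.0104]
ee_rot: [-0.159, 0.648, 0.206, 0.716]
force: [-1.1, -1.1, 5.0]
width: 0.0112
pos [0.5518 0.2181 0.0104] toolz deg 29.87 tilt [4.33 5.11] F [-1.1 -1.1  5. ] w 0.0112 t 15.07
corner [ 5.742e-01  1.732e-01 -4.000e-04] yaw 25.21 theta 89.31 grip [0.5622 0.1987 0.0284] inl 1099 1240
TCP rel corner: e,n,h -1.1 50.4 10.7 in bracket xyz [ 1.1 10.1 50.5]
nest x,y mm -3.3 -35.5 dyaw -0.27
pos [0.5517 0.2183 0.0103] toolz deg 29.9 tilt [4.32 5.08] F [-0.9 -0.9  5.8] w 0.0112 t 15.18
corner [0.5757 0.174  0.    ] yaw 26.36 theta 89.95 grip [0.563  0.1996 0.0286] inl 3224 3336
TCP rel corner: e,n,h -1.9 50.4 10.2 in bracket xyz [ 1.9 10.2 50.4]
nest x,y mm -5.0 -35.7 dyaw 0.88
```

```bash
python3 -m creep '-0.06 -1 -0.25 0; -0.06 -1 -0.25 0;-0.06 -0.9 -0.25 0'; python3 fit.py .582,.146,0,25,90 scene,side -.003;  python3 - <<'E'
from h import *
p,d=snapshot('scene');cv2.imwrite('pics/c11.png',cv2.resize(p[160:340,200:400],None,fx=3,fy=3))
E
```

```text
clock: 15.65
ee_pos: [0.5592, 0.1915, 0.0104]
ee_rot: [-0.158, 0.648, 0.209, 0.716]
force: [-0.7, 3.7, 4.9]
width: 0.011
pos [0.5592 0.1915 0.0104] toolz deg 29.97 tilt [4.25 5.4 ] F [-0.7  3.7  4.9] w 0.011 t 15.65
corner [ 5.901e-01  1.496e-01 -2.000e-04] yaw 25.65 theta 89.51 grip [0.5778 0.1751 0.0286] inl 1010 1176
TCP rel corner: e,n,h -10.0 50.0 10.5 in bracket xyz [10.  10.1 50.1]
nest x,y mm -7.5 -7.4 dyaw 0.17
```

View pics/c11.png

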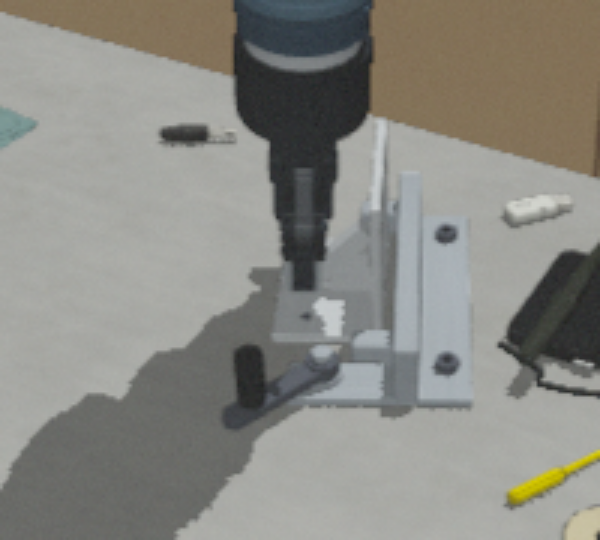

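```bash
python3 -m creep '0 -0.3 -0.03 0; 0 -0.3 -0.03 0'; python3 -m creep '0 -0.2 -0.02 0';python3 -m creep '0 -0.2 -0.02 0'
```

```text
clock: 16.05
ee_pos: [0.5611, 0.1864, 0.0102]
ee_rot: [-0.157, 0.648, 0.209, 0.715]
force: [-1.6, 5.1, 6.7]
width: 0.0106
clock: 16.18
ee_pos: [0.5615, 0.1853, 0.0102]
ee_rot: [-0.156, 0.648, 0.21, 0.715]
force: [-1.2, 4.6, 7.0]
width: 0.0108
clock: 16.3
ee_pos: [0.5618, 0.1845, 0.0102]
ee_rot: [-0.155, 0.648, 0.211, 0.715]
force: [-2.7, 5.6, 7.6]
width: 0.011
```

```bash
python3 -m creep '0 -0.25 -0.03 0';python3 -m creep '0 -0.25 -0.03 0';python3 -m creep '0 -0.25 -0.03 0'
```

```text
clock: 16.42
ee_pos: [0.5617, 0.1841, 0.0102]
ee_rot: [-0.154, 0.648, 0.213, 0.715]
force: [-4.2, 8.7, 9.3]
width: 0.0111
clock: 16.55
ee_pos: [0.5616, 0.1839, 0.0102]
ee_rot: [-0.152, 0.648, 0.215, 0.714]
force: [-2.9, 8.1, 7.8]
width: 0.011
clock: 16.68
ee_pos: [0.5615, 0.1838, 0.0103]
ee_rot: [-0.151, 0.648, 0.217, 0.714]
force: [-2.9, 7.4, 7.2]
width: 0.0111
```

```bash
python3 -m creep '0 -0.5 -0.05 0';  python3 fit.py .586,.140,0,25,90 scene,side -.002
python3 - <<'E'
from h import *
p,d=snapshot('scene');cv2.imwrite('pics/c12.png',cv2.resize(p[160:340,200:400],None,fx=3,fy=3))
p,d=snapshot('wrist');cv2.imwrite('pics/w12.png',p)
E
```

```text
clock: 16.8
ee_pos: [0.5614, 0.1833, 0.0103]
ee_rot: [-0.148, 0.648, 0.222, 0.713]
force: [-6.3, 15.6, 12.2]
width: 0.0112
pos [0.5614 0.1833 0.0103] toolz deg 30.18 tilt [3.5  7.11] F [-6.3 15.6 12.2] w 0.0112 t 16.8
corner [ 5.945e-01  1.447e-01 -4.000e-04] yaw 28.24 theta 89.66 grip [0.5811 0.1696 0.0283] inl 881 1007
TCP rel corner: e,n,h -10.9 49.8 10.7 in bracket xyz [10.9 10.4 49.8]
nest x,y mm -9.4 -1.0 dyaw 2.76
```

View pics/c12.png

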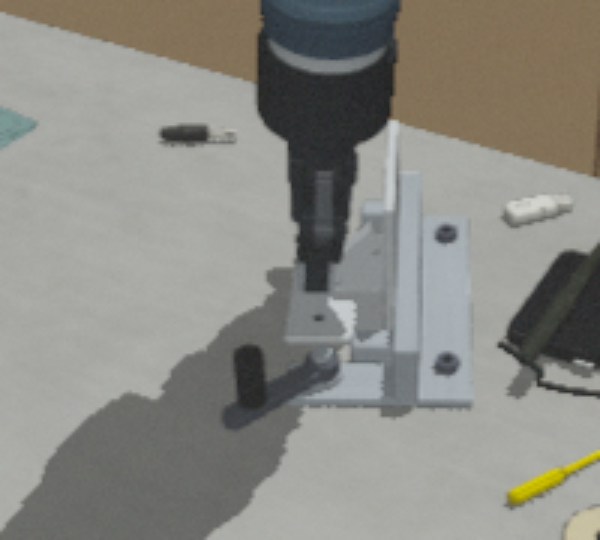

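```bash
python3 -m creep '0 0 0 0; 0 0 0 0' 3.4 20; python3 -m creep '-2 0.3 0.1 0; -3 0.4 0.15 0; -3 0.4 0.15 0; -3 0.4 0.15 0; -3 0.4 0.15 0'; python3 fit.py .586,.140,0,25,90 scene,side -.002
python3 - <<'E'
from h import *
p,d=snapshot('scene');cv2.imwrite('pics/c13.png',cv2.resize(p[160:340,200:400],None,fx=3,fy=3))
p,d=snapshot('wrist');cv2.imwrite('pics/w13.png',p)
E
```

```text
clock: 17.25
ee_pos: [0.5598, 0.1825, 0.0089]
ee_rot: [-0.149, 0.649, 0.221, 0.712]
force: [1.0, 0.6, -0.1]
width: 0.034
clock: 17.88
ee_pos: [0.544, 0.1807, 0.1467]
ee_rot: [-0.15, 0.655, 0.218, 0.708]
force: [0.2, 0.6, 0.1]
width: 0.0338
pos [0.544  0.1807 0.1467] toolz deg 29.95 tilt [2.67 6.43] F [0.2 0.6 0.1] w 0.0338 t 17.88
corner [ 0.5832  0.1388 -0.    ] yaw 25.68 theta 89.98 grip [0.5709 0.1645 0.0285] inl 3365 3727
TCP rel corner: e,n,h -14.5 54.2 149.7 in bracket xyz [ 14.5 149.6  54.2]
nest x,y mm 3.3 -0.6 dyaw 0.2
```

View pics/c13.png

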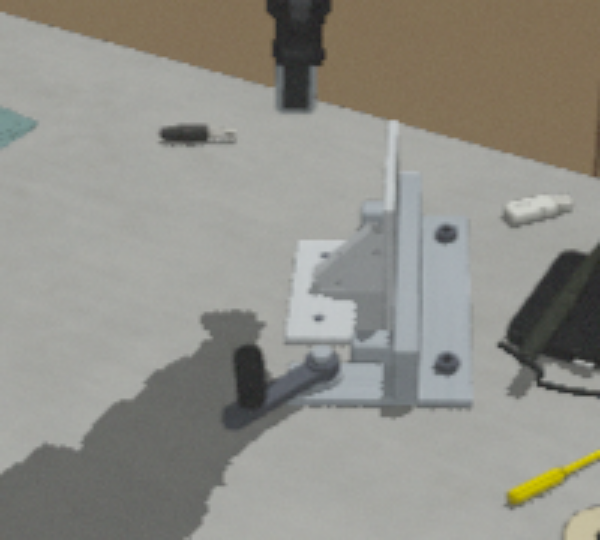

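View pics/w13.png

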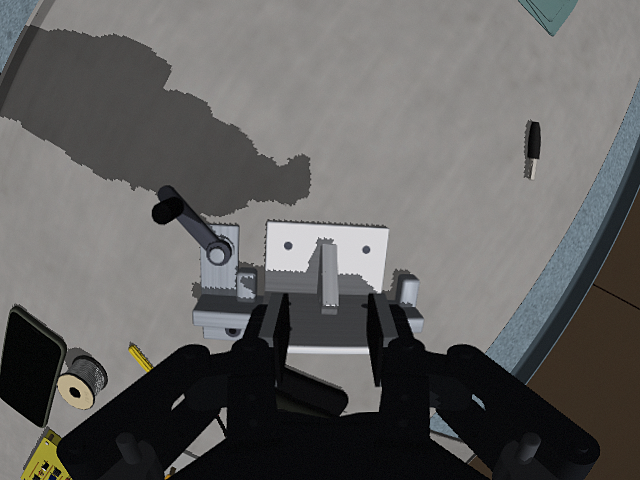

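```bash
python3 fit.py .583,.139,0,25,90 scene -.001; python3 fit.py .583,.139,0,25,90 side -.001; python3 fit.py .583,.139,0,25,90 wrist,side -.001
python3 - <<'E'
from h import *
# wrist view: gap between leg top & fence top, in nest frame
s=state();p,d=snapshot('wrist');P=cloud('wrist',d,d>0,s)
M=R.from_quat(s['ee_rot']).as_matrix();T=(P-s['ee_pos'])@M
P=P[T[:,0]>.01]
q=P[:,:2]-[.5865,.1397];x=q@[-.9027,-.4302];y=q@[.4302,-.9027]
for lo,hi in [(-.076,-.06),(.08,.105)]:
    k=(x>lo)&(x<hi)&(P[:,2]>.034)&(P[:,2]<.046)&(np.abs(y)<.03);print('fence top',lo,np.percentile(y[k],[3,50,97]).round(4),k.sum())
for lo,hi in [(-.045,-.03),(.03,.045)]:
    k=(x>lo)&(x<hi)&(P[:,2]>.085)&(P[:,2]<.1)&(np.abs(y)<.03);print('leg top',lo,np.percentile(y[k],[3,50,97]).round(4),k.sum())
E
```

```text
pos [0.5447 0.1811 0.1463] toolz deg 29.97 tilt [2.77 6.47] F [ 0.2 -0.2 -0.4] w 0.034 t 18.07
corner [5.841e-01 1.369e-01 2.000e-04] yaw 25.93 theta 90.1 grip [0.5716 0.1626 0.0286] inl 1183 1280
TCP rel corner: e,n,h -16.8 57.3 145.2 in bracket xyz [ 16.8 145.3  57. ]
nest x,y mm 3.4 1.4 dyaw 0.45
pos [0.5439 0.1811 0.1454] toolz deg 29.97 tilt [2.66 6.47] F [ 0.  -0.6 -0.6] w 0.0342 t 18.12
corner [5.829e-01 1.386e-01 1.000e-04] yaw 25.49 theta 90.06 grip [0.5707 0.1644 0.0286] inl 2221 2500
TCP rel corner: e,n,h -17.3 55.3 144.8 in bracket xyz [ 17.3 144.9  55.2]
nest x,y mm 3.7 -0.6 dyaw 0.01
pos [0.5435 0.1811 0.1449] toolz deg 29.97 tilt [2.59 6.46] F [-1.4  0.2 -1. ] w 0.0342 t 18.18
corner [ 5.83e-01  1.38e-01 -1.00e-04] yaw 25.82 theta 90.03 grip [0.5705 0.1636 0.0283] inl 4502 5000
TCP rel corner: e,n,h -16.8 56.2 144.9 in bracket xyz [ 16.8 145.   56.2]
nest x,y mm 3.9 0.0 dyaw 0.34
fence top -0.076 [0.0004 0.0054 0.0132] 261
fence top 0.08 [0.0002 0.006  0.0133] 561Traceback (most recent call last):
  File "<stdin>", line 10, in <module>
    return _quantile_unchecked(
        a, q, axis, out, overwrite_input, method, keepdims, weights)
    return _ureduce(a,
                    func=_quantile_ureduce_func,
    ...<5 lines>...
                    overwrite_input=overwrite_input,
                    method=method)
    r = func(a, **kwargs)
    result = _quantile(arr,
                       quantiles=q,
    ...<2 lines>...
                       out=out,
                       weights=wgt)
    slices_having_nans = np.isnan(arr[-1, ...])
                                  ~~~^^^^^^^^^
IndexError: index -1 is out of bounds for axis 0 with size 0
```

```bash
cat > knob.py <<'E'
from h import *
from scipy.optimize import least_squares
def knob(c0,cams=('scene','side')):
    A=[]
    for n in cams:
        p,d=snapshot(n);P=cloud(n,d,d>0,state())
        P=P[(np.linalg.norm(P[:,:2]-c0,axis=1)<.025)&(P[:,2]>.024)&(P[:,2]<.048)]
        if len(P)>20:
            r=least_squares(lambda c:np.hypot(P[:,0]-c[0],P[:,1]-c[1])-.008,c0,loss='soft_l1',f_scale=.002);print(n,len(P),r.x.round(4),'rms',np.abs(r.fun).mean().round(4));A.append(r.x)
    c=np.mean(A,0);q=c-[.5865,.1397];x,y=q@[-.9027,-.4302],q@[.4302,-.9027]
    a=np.arctan2(y+.04,x-.09);h=(-.742-a)%(2*np.pi)
    print('knob',c.round(4),'nest',round(x,4),round(y,4),'r',round(np.hypot(y+.04,x-.09),4),'angle',round((h+3)%(2*np.pi)-3,3));return c
if __name__=='__main__':
    import sys
    knob([float(t) for t in sys.argv[1].split(',')]);
E
python3 knob.py .440,.152
python3 - <<'E'
from h import *
delta([.440,.152,.145])
E
```

```text
scene 115 [0.4418 0.1533] rms 0.0007
side 85 [0.4404 0.1542] rms 0.0007
knob [0.4411 0.1537] nest 0.1252 -0.0752 r 0.0498 angle 0.043
pos [0.5438 0.1815 0.1455] toolz deg 29.99 tilt [2.63 6.49] F [ 0.6 -1.6  0.9] w 0.0341 t 18.43
delta cm [ -0.76   2.7  -10.42]
```

```bash
python3 -m creep '-0.1 0.6 -2.6 0; -0.1 0.7 -2.6 0; -0.1 0.7 -2.6 0; -0.1 0.6 -2.4 0; 0 0 0 0'
python3 - <<'E'
from h import *
delta([.4411,.1537,.08])
E
```

```text
clock: 19.05
ee_pos: [0.4392, 0.1518, 0.1394]
ee_rot: [-0.149, 0.656, 0.218, 0.707]
force: [-0.2, 0.5, 0.8]
width: 0.0344
pos [0.4392 0.1518 0.1394] toolz deg 30.0 tilt [2.51 6.45] F [-0.2  0.5  0.8] w 0.0344 t 19.05
delta cm [ 5.92 -0.37 -0.3 ]
```

```bash
python3 -m creep '2.5 -0.2 -0.15 0; 2.5 -0.2 -0.15 0; 0.8 0 0 0; 0 0 0 0'
python3 - <<'E'
from h import *
delta([.4411,.1537,.030])
p,d=snapshot('wrist');cv2.imwrite('pics/w14.png',p)
E
```

```text
clock: 19.55
ee_pos: [0.4464, 0.1543, 0.0812]
ee_rot: [-0.15, 0.654, 0.218, 0.709]
force: [-0.1, 0.2, 0.5]
width: 0.034
pos [0.4464 0.1543 0.0812] toolz deg 30.02 tilt [2.87 6.51] F [-0.1  0.2  0.5] w 0.034 t 19.55
delta cm [ 5.05 -0.16 -1.01]
```

View pics/w14.png

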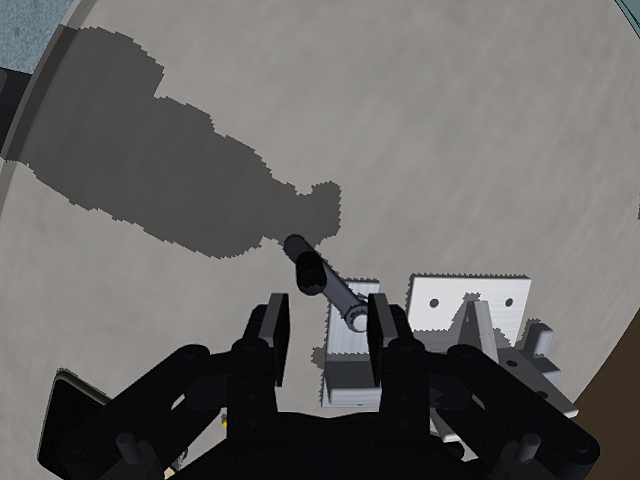

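```bash
python3 -m creep '0.4 0 -0.6 0; 1.4 -0.1 -0.45 0; 1.5 -0.1 -0.1 0; 1.4 0 0 0'
python3 - <<'E'
from h import *
delta([.4411,.1537,.030])
p,d=snapshot('wrist');cv2.imwrite('pics/w15.png',p)
E
```

```text
clock: 20.1
ee_pos: [0.4434, 0.1523, 0.036]
ee_rot: [-0.15, 0.651, 0.218, 0.712]
force: [-0.7, -0.5, -0.1]
width: 0.0343
pos [0.4434 0.1523 0.036 ] toolz deg 30.03 tilt [3.37 6.56] F [-0.7 -0.5 -0.1] w 0.0343 t 20.1
delta cm [ 0.6   0.2  -0.19]
```

View pics/w15.png

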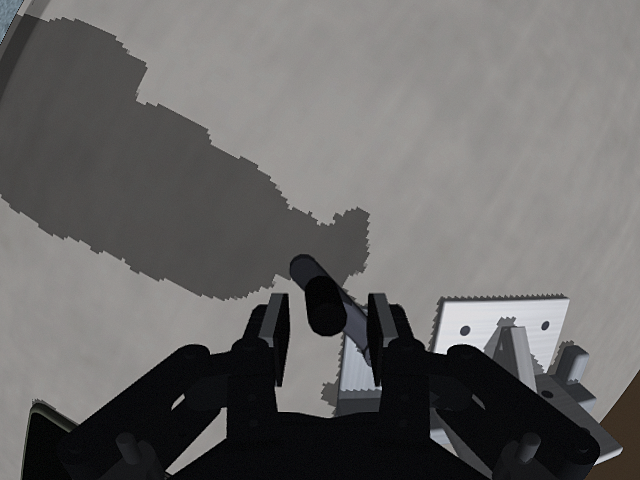

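```bash
python3 -m creep '0.6 0.2 -0.2 0; 0 0 0 0; 0 0 0 0; 0 0 0 0' 1.2 20; python3 knob.py .441,.153
python3 - <<'E'
from h import *
import numpy as np
delta(None)
ex=np.array([-.9027,-.4302]);ey=np.array([.4302,-.9027]);piv=np.array([.5865,.1397])+.09*ex-.04*ey
s=state();M=R.from_quat(s['ee_rot']).as_matrix()
print('piv',piv)
prev=None
for h in np.arange(0,2.41,.3):
    a=-.742-h;k=piv+.05*(np.cos(a)*ex+np.sin(a)*ey)
    if prev is not None: print(round(h,2),k.round(4),'step tool cm',(M.T@np.r_[k-prev,0]*100).round(2))
    prev=k
E
```

```text
clock: 20.65
ee_pos: [0.4406, 0.1535, 0.0293]
ee_rot: [-0.151, 0.651, 0.218, 0.712]
force: [1.5, 1.0, -3.3]
width: 0.0162
scene 95 [0.4291 0.1442] rms 0.0014
side 166 [0.4374 0.1544] rms 0.005
knob [0.4333 0.1493] nest 0.1342 -0.0746 r 0.0561 angle -0.077
pos [0.4406 0.1535 0.0292] toolz deg 30.03 tilt [3.36 6.52] F [ 1.8 -0.2 -3. ] w 0.016 t 20.75
piv [0.488049 0.13709 ]
0.3 [0.4467 0.1652] step tool cm [0.19 0.83 1.23]
0.6 [0.4569 0.1762] step tool cm [0.18 0.43 1.42]
0.9 [0.4698 0.1836] step tool cm [ 0.16 -0.01  1.49]
1.2 [0.4844 0.187 ] step tool cm [ 0.12 -0.45  1.42]
1.5 [0.4993 0.1858] step tool cm [ 0.07 -0.85  1.23]
1.8 [0.5132 0.1803] step tool cm [ 0.02 -1.18  0.92]
2.1 [0.5248 0.171 ] step tool cm [-0.04 -1.39  0.54]
2.4 [0.5332 0.1586] step tool cm [-0.09 -1.49  0.1 ]
```

```bash
python3 -m creep '0.19 0.83 1.2 0; 0.18 0.43 1.4 0'
python3 - <<'E'
from h import *
delta([.4569,.1762,.029])
E
```

```text
clock: 21.0
ee_pos: [0.4528, 0.1783, 0.0287]
ee_rot: [-0.149, 0.654, 0.218, 0.709]
force: [-6.4, 0.0, 8.7]
width: 0.0162
pos [0.4528 0.1783 0.0287] toolz deg 29.89 tilt [2.92 6.53] F [-6.4  0.   8.7] w 0.0162 t 21.0
delta cm [-0.03 -0.39  0.25]
```

```bash
python3 -m creep '0.1 -0.35 1.7 0; 0.1 -0.45 1.4 0'
python3 - <<'E'
from h import *
delta([.4993,.1858,.029])
E
```

```text
clock: 21.25
ee_pos: [0.4814, 0.1892, 0.0288]
ee_rot: [-0.149, 0.655, 0.219, 0.707]
force: [-3.8, -5.7, 4.7]
width: 0.0159
pos [0.4814 0.1892 0.0288] toolz deg 29.99 tilt [2.59 6.53] F [-3.8 -5.7  4.7] w 0.0159 t 21.25
delta cm [ 0.02 -1.2   1.38]
```

```bash
python3 -m creep '0 -1.2 1.4 0; 0 -1.2 0.95 0'
python3 - <<'E'
from h import *
delta([.5248,.1710,.029]);delta([.5332,.1586,.029])
E
```

```text
clock: 21.5
ee_pos: [0.5125, 0.1816, 0.0286]
ee_rot: [-0.15, 0.657, 0.219, 0.705]
force: [-5.8, -6.2, 6.1]
width: 0.0166
pos [0.5125 0.1816 0.0286] toolz deg 30.12 tilt [2.31 6.47] F [-5.8 -6.2  6.1] w 0.0166 t 21.5
delta cm [-0.11 -1.53  0.53]
pos [0.5125 0.1816 0.0286] toolz deg 30.12 tilt [2.31 6.47] F [-5.8 -6.2  6.1] w 0.0166 t 21.5
delta cm [-0.21 -3.02  0.63]
```

```bash
python3 -m creep '-0.1 -1.4 0.5 0; -0.1 -1 0.1 0'
python3 - <<'E'
from h import *
delta([.5332,.1586,.029])
p,d=snapshot('scene');cv2.imwrite('pics/c16.png',cv2.resize(p[160:340,200:400],None,fx=3,fy=3))
E
```

```text
clock: 21.75
ee_pos: [0.5302, 0.1646, 0.0288]
ee_rot: [-0.149, 0.657, 0.221, 0.705]
force: [-0.9, 2.1, -0.8]
width: 0.016
pos [0.5302 0.1646 0.0288] toolz deg 30.18 tilt [2.19 6.61] F [-0.9  2.1 -0.8] w 0.016 t 21.75
delta cm [-0.07 -0.67 -0.04]
```

View pics/c16.png

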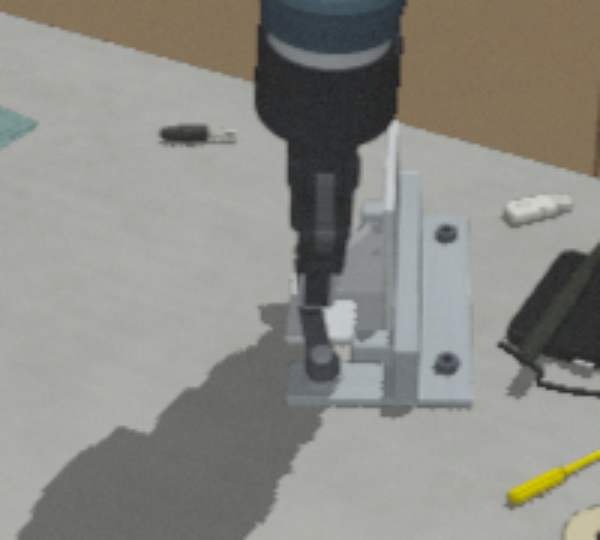

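Nearly closed; finishing in small pushes until the stop shows in the force.

```bash
python3 -m creep '-0.05 -0.4 0 0; -0.05 -0.4 0 0';python3 -m creep '0 -0.4 0 0';python3 -m creep '0 -0.4 0 0'
python3 - <<'E'
from h import *
delta([.5332,.1586,.029])
E
```

```text
clock: 22.05
ee_pos: [0.5351, 0.1565, 0.0289]
ee_rot: [-0.149, 0.657, 0.22, 0.705]
force: [-1.3, 0.9, -2.2]
width: 0.0156
clock: 22.18
ee_pos: [0.5359, 0.155, 0.0287]
ee_rot: [-0.147, 0.657, 0.223, 0.705]
force: [-6.3, 11.5, 3.9]
width: 0.0159
clock: 22.3
ee_pos: [0.5359, 0.1551, 0.0287]
ee_rot: [-0.145, 0.657, 0.227, 0.704]
force: [-6.6, 12.5, 3.9]
width: 0.0157
pos [0.5359 0.1551 0.0287] toolz deg 30.29 tilt [1.91 7.4 ] F [-6.6 12.5  3.9] w 0.0157 t 22.3
delta cm [ 0.01  0.44 -0.05]
```

```bash
python3 -m creep '0 0 0 0; 0 0 0 0' 2.4
python3 - <<'E'
from h import *
delta(None)
for n in ['scene','side']:
    p,d=snapshot(n);cv2.imwrite(f'pics/{n}17.png',p)
p=cv2.imread('pics/scene17.png');cv2.imwrite('pics/c17.png',cv2.resize(p[160:340,200:400],None,fx=3,fy=3))
E
```

```text
clock: 22.55
ee_pos: [0.538, 0.1549, 0.0298]
ee_rot: [-0.146, 0.656, 0.226, 0.705]
force: [0.1, 0.7, 0.1]
width: 0.0238
pos [0.538  0.1549 0.0298] toolz deg 30.33 tilt [2.16 7.36] F [0.1 0.7 0.1] w 0.0238 t 22.55
```

View pics/c17.png

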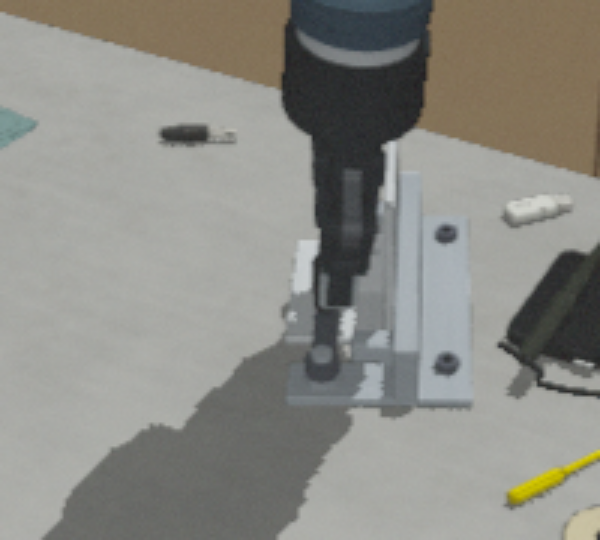

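Force is nil after opening. Backing off a few mm from the leg, then straight up.

```bash
python3 -m creep '-0.05 0.35 -0.1 0; -1.5 0.25 0.05 0'; python3 -m creep '-2.5 0.35 0.1 0; -3 0.4 0.1 0; -3 0.5 0.1 0; -3 0.5 0.1 0; -2 2 -1 0; -1 4 -2 0; 0 4 -2 0; 0 0 0 0'; python3 fit.py .583,.139,0,25,90 scene,side -.001; python3 knob.py .533,.158;  python3 - <<'E'
from h import *
for n in ['scene','side','wrist']:
    p,d=snapshot(n);cv2.imwrite(f'pics/{n}18.png',p)
p=cv2.imread('pics/scene18.png');cv2.imwrite('pics/c18.png',cv2.resize(p[160:340,200:400],None,fx=3,fy=3))
E
```

```text
clock: 22.9
ee_pos: [0.5331, 0.1574, 0.0454]
ee_rot: [-0.145, 0.656, 0.226, 0.705]
force: [0.5, 0.2, 0.0]
width: 0.0238
clock: 23.9
ee_pos: [0.4281, 0.218, 0.2107]
ee_rot: [-0.146, 0.651, 0.225, 0.71]
force: [-0.0, -0.8, 0.3]
width: 0.0239
pos [0.4281 0.218  0.2107] toolz deg 30.24 tilt [2.83 7.45] F [-0.  -0.8  0.3] w 0.0239 t 23.9
corner [ 0.5831  0.1388 -0.    ] yaw 25.41 theta 89.92 grip [0.5708 0.1645 0.0285] inl 2946 3774
TCP rel corner: e,n,h -104.0 136.1 210.6 in bracket xyz [104.  210.4 136.4]
nest x,y mm 3.5 -0.7 dyaw -0.07
scene 108 [0.5339 0.1578] rms 0.0007
side 82 [0.5325 0.1584] rms 0.0008
knob [0.5332 0.1581] nest 0.0402 -0.0395 r 0.0498 angle 2.409
```

View pics/c18.png

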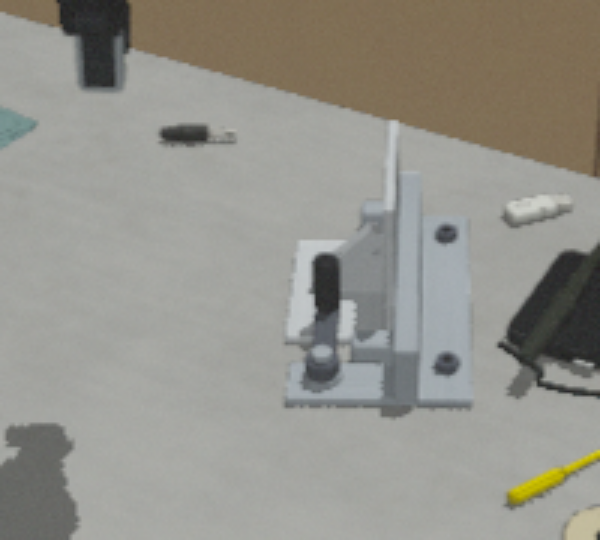

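View pics/wrist18.png

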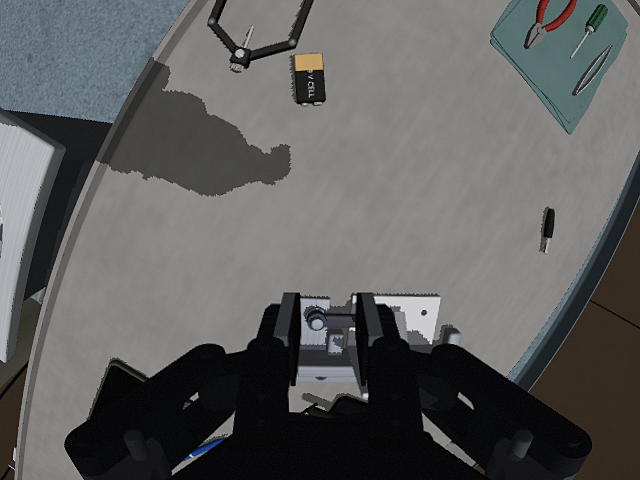

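```bash
python3 -c "
from workcell import *
print(state()['force'],state()['clock']);print(sign_off())"
```

```text
[ 0.40799452 -0.81978782  0.65961118] 24.25
the job is handed in; nothing more can be done
None
```

I tipped the bracket onto its short leg, slid it flush against the fence between the lugs, and swung the hold-down arm closed over its foot. I handed the job in at 24.25 s.

**How it went**
- My first grip on the web did not tip the bracket. It slid about 2.5 mm and was lifted flat by well under 1 mm, so I set it down and released it.
- I then tipped it by pressing on the top edge of the short leg, up to about 55°. At one point friction dragged it about 12 mm along the worktop and yawed it about 5°, with its edge still down.
- From about 55° I gripped the web and let the bracket turn in the pads until the foot was flat.
- I slid it to the fence still gripped, released it, then gripped the knob and swung the arm to its stop, which showed as about 12 N.

**Last checks**

| Check | Result |
|---|---|
| Bracket upright | 89.9° |
| Yaw to the fence | −0.1° |
| Sideways position in the gap | 3.5 mm off centre |
| Gap to the fence, both cameras together | 0.7 mm |
| Gap to the fence, each camera against its own fence fit (before closing the arm) | 0 to 0.3 mm |
| Hold-down angle | 2.41 rad (stop at 2.40) |
| Force on the tool at hand-in | about 1 N, gripper clear |

- **Gap:** the two gap figures disagree slightly, within the 2 mm camera calibration. The bracket did not shift when the arm was closed.
- **Bystanders:** the battery, crocodile clip, dongle and trimmer tool looked undisturbed in the last pictures. I did not re-measure any of the bystanders.
- **Tool tilt:** the tool ended about 7° off vertical, because lean built up during the contact moves.

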